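# Weigh the moisture samples on the beam scale

## Robot

A 7-joint arm with a two-finger parallel gripper is mounted at the origin on a cart in front of the work surface, level with it; the furniture and walls round the work are solid. World frame = base frame: x ahead of the robot, y to its left, z up, the work surface at z = 0. Lengths are in m, angles in rad, forces in N, time in s.
With the tool pointing down it reaches from about 0.425 to 0.875 m from the base axis. Payload 8.4 kg.
Tool frame: the origin (TCP) lies on the centre line of the jaws, within the pads' length; the fingertips stand 22 mm ahead of it and the grasp point (between the pads) lies 3 mm ahead of it; z points along the fingers, y is the line along which they close (so a half turn about z gives the same grasp; the last joint's range is limited). The gripper opens to 87 mm and grips with 3 to 60 N. Pads are 19 mm wide; open, the fingers measure 117 mm over their backs; the gripper's body (75 mm by 190 mm) begins 51 mm behind the grasp point.
Start: joints at [1.084, 0.333, 0.04, 1.465, -0.013, 1.343, -0.059], TCP at [0.246, -0.602, 0.208] pointing down, gripper open.
Joint ranges: [-2.58, 2.58], [-0.38, 2.09], [-1.3, 1.39], [0.25, 2.4], [-1.5, 4.64], [0.08, 2.09], [-2.65, 2.65]. Speed limits (rad/s): [2.22, 2.22, 2.79, 2.79, 3.14, 3.14, 3.14].

## Interface

Orientations are given as a unit quaternion [w, x, y, z].
In Python, from bench import r gives the robot as it stands.
- The arm moves only by the shell command python3 inch.py 'ROWS' [OPENING] [FORCE]. ROWS is a JSON list of rows, 1 to 5 of them, each of 6 numbers: dx, dy, dz in m, then a rotation vector rx, ry, rz in rad; each row shifts and turns the commanded pose from where the row before left it, along the tool's axes as they then stand; what a row does not reach is not made up. A row lasts 1/8 s, in which the tool goes at most 0.0625 m and 0.188 rad, less where a joint would pass 70% of its speed; a pose out of reach is approached as far as the arm can. OPENING is the finger opening in m, set as the command begins (- or left out keeps the last). The fingers move at their own pace and stop on an object; FORCE is the grip in N (left out, the last holds). Time passes only in rows, so rows that do not move let the fingers close. It prints the time, the measured TCP pose, the force, the opening and the grip force at its end.
- r.get_obs(): the state, without advancing time (a new reading comes with each control period).
- r.snapshot(name): name is "side" or "top" or "wrist"; returns a dict with "img" (384x512x3 uint8, blue, green, red), "intrinsics" (3x3 intrinsics, pixels), "dist" ([k1, k2, p1, p2, k3] as OpenCV has them; the pictures are not rectified), "position" and "rotation" of the camera in the world. Camera axes: x right, y down, z forward; pixel columns grow to the right and rows downward; lengths in m; the calibration is good to about 2 mm. A picture is of the moment at which its call begins. There is no depth.
- r.close_job(): hands the job in; it is judged then, once.
The state is a dict: "time_s": time; "qpos": joint angles; "dq": joint speeds; "tau": joint torques, N m; "eef_pos": TCP position; "eef_rot": TCP orientation; "force": force on the tool from outside, world axes, zero at the start; "ft_torque": the same for the moment, N m; "gripper_width": finger opening in m; "grasp_force": force on a finger pad.
Only numpy, scipy, OpenCV 4.12 (cv2) and the standard library are available. Lean on these libraries where they do the work, as an engineer would, in place of code of your own. Each camera call takes 0.05 s, during which the arm holds its last target. There are 200 camera calls.

## Task

Weigh today's wood moisture samples together on the beam scale. With the beam lock still on, lay every sample block flat in a pocket of its own in the pan; then pull the lock fully out and move the poise to the notch at which the beam, left alone, comes to rest with its pointer inside the white band. Finally push the lock fully back on so that its fork holds the pointer, leaving the poise seated in that notch; do not disturb the tape measure or the marker.

Things in the scene. Friction and masses are not known exactly. Their poses are not given: they have to be found in the camera images.
- scale: grey beam scale, about 475x165 mm, fixed, elsewhere in each run. Origin on the mat under the pan's centre; z up, x away from the robot (with some yaw), -y along the notched beam. Beam pivot at (0,-105,95) mm. At the beam's tip a dark upright plate with a 13 mm high white band stands behind the pointer
- beam (a joint): tilt of the beam, rad: 0 level, pointer in mid-band; positive = tip up (load too heavy for the poise); stops at +-0.1. Free, it settles in about 1.5 s. One notch outward lowers the resting tilt by 0.04 while off the stops. The pointer leaves the white band at 0.028 either way. With the lock on it stays near 0
- pointer_tip (a point): the pointer: dark 6 mm rod at the end of the beam, where it passes the gate plate, 223 mm from the pivot
- poise (a joint): position of the poise along the beam, m: 0 at the inmost notch (40 mm from the pivot; balances the empty scale), grows outward; 16 notches, every 0.010 m up to 0.150, 2 mm deep. Pushed sideways with 1 to 4 N it rides over the teeth; held firmly it must be raised 3 to 8 mm first. Let go, it drops into the nearest notch. Captive on the beam. A sample (90 to 156 g) is worth 2 to 3.5 notches
- poise_lift (a joint): how far the poise (300 g steel saddle) is raised off the beam, m: under 0.001 when its cross-pin is down in a notch, about 0.002 on top of a tooth, 0.010 at most (then the beam comes up with it)
- poise_knob (a point): point on the axis of the poise's upright knob, a dark cylinder of 22 mm diameter, 29 mm high; 13.5 mm below the knob's top, 15.5 mm above the flat shoulder (34x30 mm) it stands on, 36 mm above the beam's centre line
- beam_lock (a joint): beam lock, m: 0 = fully on (its fork holds the pointer level), 0.030 = fully out (pointer free beyond about 0.025). Slides along the scale's x: out towards the robot, on away from it; stays where it is left (2 N friction). The fork's flared mouth catches the pointer only when that is within about 0.03 rad of level; otherwise it passes above or below it
- lock_knob (a point): point on the axis of the lock's upright black knob, 18 mm diameter and 30 mm high, 13 mm below its top and 17 mm above the block it stands on; 374 mm from the pan's centre at the outer end of the beam, on the robot's side
- pocket_0 (a point): near side, end away from the beam: centre of the floor of a pocket in the pan, 53 (scale x) by 72 mm (scale y), plywood walls 12 mm high; a 24 mm wide rib between near and far pockets, a 6 mm wall between the others. The pan stays level, floor 72 mm above the mat, and moves at most 7 mm up or down. Axes as the scale's
- pocket_1 (a point): near side, next to the beam: centre of the floor of a pocket in the pan, 53 (scale x) by 72 mm (scale y), plywood walls 12 mm high; a 24 mm wide rib between near and far pockets, a 6 mm wall between the others. The pan stays level, floor 72 mm above the mat, and moves at most 7 mm up or down. Axes as the scale's
- pocket_2 (a point): far side, end away from the beam: centre of the floor of a pocket in the pan, 53 (scale x) by 72 mm (scale y), plywood walls 12 mm high; a 24 mm wide rib between near and far pockets, a 6 mm wall between the others. The pan stays level, floor 72 mm above the mat, and moves at most 7 mm up or down. Axes as the scale's
- pocket_3 (a point): far side, next to the beam: centre of the floor of a pocket in the pan, 53 (scale x) by 72 mm (scale y), plywood walls 12 mm high; a 24 mm wide rib between near and far pockets, a 6 mm wall between the others. The pan stays level, floor 72 mm above the mat, and moves at most 7 mm up or down. Axes as the scale's
- sample_0: wood sample, plain sawn block 45 (its x) by 64 (its y) by 45 (its z) mm, origin at the centre of its underside; lies loose on the mat; may be absent
- sample_0_mid (a point): centre of sample_0
- sample_1: wood sample, plain sawn block 45 (its x) by 64 (its y) by 45 (its z) mm, origin at the centre of its underside; lies loose on the mat; may be absent
- sample_1_mid (a point): centre of sample_1
- sample_2: wood sample, plain sawn block 45 (its x) by 64 (its y) by 45 (its z) mm, origin at the centre of its underside; lies loose on the mat; may be absent
- sample_2_mid (a point): centre of sample_2
- sample_3: wood sample, plain sawn block 45 (its x) by 64 (its y) by 45 (its z) mm, origin at the centre of its underside; lies loose on the mat; may be absent
- sample_3_mid (a point): centre of sample_3
- tape: bystander: yellow tape measure, 43x90x62 mm, origin under its middle
- pen: bystander: white marker pen with blue cap, 17x135x16 mm, lying, origin under its middle

How it is judged:
On the way, in this order (a step that is already met when the one before it is completed fails the run):
1. every sample lies in a pocket of its own while the beam lock is on ((horizontal distance between sample_0_mid and pocket_0 below 0.008 m or horizontal distance between sample_0_mid and pocket_1 below 0.008 m or horizontal distance between sample_0_mid and pocket_2 below 0.008 m or horizontal distance between sample_0_mid and pocket_3 below 0.008 m) and z of each of sample_0_mid, sample_1_mid, sample_2_mid, sample_3_mid in the frame of pocket_0 below 0.027 m and linear speed of each of sample_0, sample_1, sample_2, sample_3 below 0.02 m/s and (horizontal distance between sample_1_mid and pocket_0 below 0.008 m or horizontal distance between sample_1_mid and pocket_1 below 0.008 m or horizontal distance between sample_1_mid and pocket_2 below 0.008 m or horizontal distance between sample_1_mid and pocket_3 below 0.008 m) and (horizontal distance between sample_2_mid and pocket_0 below 0.008 m or horizontal distance between sample_2_mid and pocket_1 below 0.008 m or horizontal distance between sample_2_mid and pocket_2 below 0.008 m or horizontal distance between sample_2_mid and pocket_3 below 0.008 m) and (horizontal distance between sample_3_mid and pocket_0 below 0.008 m or horizontal distance between sample_3_mid and pocket_1 below 0.008 m or horizontal distance between sample_3_mid and pocket_2 below 0.008 m or horizontal distance between sample_3_mid and pocket_3 below 0.008 m) and value of joint beam_lock below 0.006 m), for 0.2 s.
2. the beam lock is pulled out (value of joint beam_lock above 0.026 m), for 0.2 s.
3. with all samples in the pan, the lock out, the poise seated in a notch and the robot's fingers off the scale, the beam rests with its pointer inside the white band ((horizontal distance between sample_0_mid and pocket_0 below 0.008 m or horizontal distance between sample_0_mid and pocket_1 below 0.008 m or horizontal distance between sample_0_mid and pocket_2 below 0.008 m or horizontal distance between sample_0_mid and pocket_3 below 0.008 m) and z of each of sample_0_mid, sample_1_mid, sample_2_mid, sample_3_mid in the frame of pocket_0 below 0.027 m and linear speed of each of sample_0, sample_1, sample_2, sample_3 below 0.02 m/s and (horizontal distance between sample_1_mid and pocket_0 below 0.008 m or horizontal distance between sample_1_mid and pocket_1 below 0.008 m or horizontal distance between sample_1_mid and pocket_2 below 0.008 m or horizontal distance between sample_1_mid and pocket_3 below 0.008 m) and (horizontal distance between sample_2_mid and pocket_0 below 0.008 m or horizontal distance between sample_2_mid and pocket_1 below 0.008 m or horizontal distance between sample_2_mid and pocket_2 below 0.008 m or horizontal distance between sample_2_mid and pocket_3 below 0.008 m) and (horizontal distance between sample_3_mid and pocket_0 below 0.008 m or horizontal distance between sample_3_mid and pocket_1 below 0.008 m or horizontal distance between sample_3_mid and pocket_2 below 0.008 m or horizontal distance between sample_3_mid and pocket_3 below 0.008 m) and value of joint beam_lock above 0.026 m and value of joint beam between -0.028 and 0.028 rad and value of joint poise_lift below 0.0011 m and contact force between the fingers and scale below 0.1 N and velocity of joint beam between -0.02 and 0.02 rad/s), for 0.5 s.
At the end, for the whole second after the job is handed in: every sample lies flat on the floor of its own pocket (within 8 mm of its centre), the poise is seated in a notch, and the lock is fully on (within 4 mm) with the pointer held level in its fork (beam within 0.012 rad) ((horizontal distance between sample_0_mid and pocket_0 below 0.008 m or horizontal distance between sample_0_mid and pocket_1 below 0.008 m or horizontal distance between sample_0_mid and pocket_2 below 0.008 m or horizontal distance between sample_0_mid and pocket_3 below 0.008 m) and z of each of sample_0_mid, sample_1_mid, sample_2_mid, sample_3_mid in the frame of pocket_0 below 0.027 m and linear speed of each of sample_0, sample_1, sample_2, sample_3 below 0.02 m/s and (horizontal distance between sample_1_mid and pocket_0 below 0.008 m or horizontal distance between sample_1_mid and pocket_1 below 0.008 m or horizontal distance between sample_1_mid and pocket_2 below 0.008 m or horizontal distance between sample_1_mid and pocket_3 below 0.008 m) and (horizontal distance between sample_2_mid and pocket_0 below 0.008 m or horizontal distance between sample_2_mid and pocket_1 below 0.008 m or horizontal distance between sample_2_mid and pocket_2 below 0.008 m or horizontal distance between sample_2_mid and pocket_3 below 0.008 m) and (horizontal distance between sample_3_mid and pocket_0 below 0.008 m or horizontal distance between sample_3_mid and pocket_1 below 0.008 m or horizontal distance between sample_3_mid and pocket_2 below 0.008 m or horizontal distance between sample_3_mid and pocket_3 below 0.008 m) and value of joint beam_lock below 0.004 m and value of joint beam between -0.012 and 0.012 rad and value of joint poise_lift below 0.0011 m); the robot touches nothing.
It fails at once if the tape measure is pushed more than 3 cm from its place (distance of tape from where it was at the start of the episode above 0.03 m).
It fails at once if the marker is pushed more than 3 cm from its place (distance of pen from where it was at the start of the episode above 0.03 m).
Of sample_0, sample_1, sample_2, sample_3 only 3 to 4 are there at a start; the rules pass over those that are not, and their reading is None.
At some moment in a run one of sample_0, sample_1, sample_2, sample_3 may be knocked a few centimetres aside while the robot is not near it.
Once in a run the grip may slacken for a moment while it holds something.
It also fails if it takes over 208 s, if anything falls off the work surface, if the arm or the gripper's body presses on something with over 40 N, if the wrist force passes 120 N, or if a joint passes its speed limit or range.

## Working session

There is one attempt and no reset: what is moved stays moved. The work goes in short steps, Python scripts to look and compute and a shell command to move; the robot and the scene stay as the last step left them, time stands still between calls to the robot, and variables do not carry over. Pictures are saved under pics/ and viewed, at most 14 in all, crops included, and the job is handed in when it is done.

```bash
ls; mkdir -p pics
cat > h.py <<'E'
import numpy as np, cv2, json
from bench import r
from scipy.spatial.transform import Rotation as R
def snap(n,f=None):
    s=r.snapshot(n)
    if f: cv2.imwrite('pics/'+f+'.png',s['img'])
    return s
def rot(s):
    a=np.array(s['rotation'],float)
    return a if a.shape==(3,3) else R.from_quat(a[[1,2,3,0]]).as_matrix()
def ray(s,px):
    p=cv2.undistortPoints(np.array(px,float).reshape(-1,1,2),np.array(s['intrinsics']),np.array(s['dist'])).reshape(-1,2)
    return np.array(s['position']),np.c_[p,np.ones(len(p))]@rot(s).T
def onz(s,px,z):
    o,d=ray(s,px); return o+d*((z-o[2])/d[:,2])[:,None]
def tri(s1,p1,s2,p2):
    o1,d1=ray(s1,[p1]);o2,d2=ray(s2,[p2])
    A=np.c_[d1[0],-d2[0]];t=np.linalg.lstsq(A,o2-o1,rcond=None)[0]
    a=o1+t[0]*d1[0];b=o2+t[1]*d2[0]; return (a+b)/2,np.linalg.norm(a-b)
def proj(s,P):
    M=rot(s).T; rv=cv2.Rodrigues(M)[0]; t=-M@np.array(s['position'])
    return cv2.projectPoints(np.array(P,float).reshape(-1,3),rv,t,np.array(s['intrinsics']),np.array(s['dist']))[0].reshape(-1,2)
def st():
    o=r.get_obs(); q=np.array(o['eef_rot'],float); 
    return o,np.array(o['eef_pos']),R.from_quat(q[[1,2,3,0]]).as_matrix()
def go(P,yaw=None):
    """tool-axis shift to world point P (TCP) and z turn so that tool y lies at world angle yaw (deg, mod 180)"""
    o,p,M=st(); d=M.T@(np.array(P)-p); print('t',o['time_s'],'shift',d.round(4),'rows',np.linalg.norm(d)/.0625)
    if yaw is not None:
        cur=np.degrees(np.arctan2(M[1,1],M[0,1])); e=(yaw-cur+90)%180-90
        print('yaw now',cur.round(1),'rz',np.radians(-e).round(3),'q7',o['qpos'][6])
E
python3 - <<'E'
from h import *
for n in ('top','side','wrist'):
    s=snap(n,n+'0'); print(n,np.array(s['position']).round(3),rot(s).round(2).tolist(),np.array(s['intrinsics'])[0].round(0))
o,p,M=st();print(o,M.round(3))
E
```

```text
bench.py
inch.py
pics
top [ 0.455 -0.18   1.074] [[-0.01, -0.99, 0.11], [-1.0, 0.01, -0.01], [0.0, -0.11, -0.99]] [453.   0. 254.]
side [ 0.509 -1.28   0.523] [[1.0, -0.04, 0.07], [-0.08, -0.35, 0.93], [-0.01, -0.94, -0.35]] [466.   0. 251.]
wrist [ 0.312 -0.574  0.385] [[0.38, -0.89, -0.24], [-0.93, -0.36, -0.1], [-0.0, 0.26, -0.96]] [291.   0. 247.]
{'time_s': 0.15, 'qpos': array([ 1.08380273,  0.33372962,  0.0399128 ,  1.46605175, -0.01336422,
        1.34334534, -0.0584862 ]), 'dq': array([ 0.00100905, -0.0006522 ,  0.00012556, -0.0034785 , -0.00107223,
        0.0018286 , -0.0016583 ]), 'tau': array([ 3.04664696e-03, -6.56844950e+01,  1.33736081e+00, -4.04105115e+01,
       -5.95201529e-02,  4.19047452e-02,  1.36190333e-04]), 'eef_pos': array([ 0.24559023, -0.60139437,  0.20738447]), 'eef_rot': array([-6.06895456e-04,  9.81263463e-01,  1.92669702e-01, -1.84864571e-04]), 'force': array([-0.58340904, -0.09888584,  0.53063921]), 'ft_torque': array([-0.02095737, -0.00967829,  0.0025189 ]), 'grasp_force': 0.0, 'gripper_width': 0.08728118333562761} [[ 0.926  0.378 -0.001]
 [ 0.378 -0.926  0.001]
 [-0.    -0.001 -1.   ]]
```

View pics/top0.png

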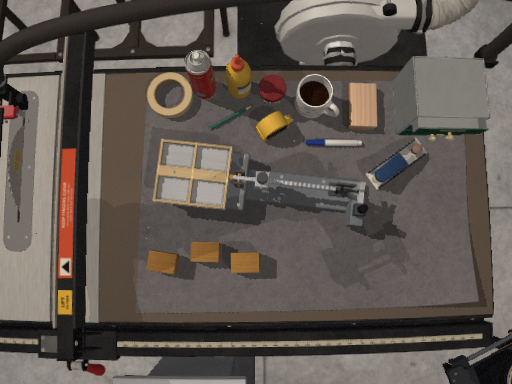

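View pics/side0.png

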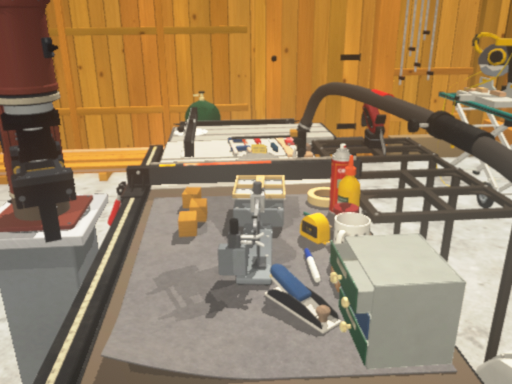

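The top view shows three orange samples at about (163,262), (205,252) and (245,262). The tan pan is at (193,175), the poise knob at (262,178), the lock knob at (361,209), the tape at (272,125) and the pen at (335,142). I can't see a fourth sample. The side view agrees, with the samples stacked near (195,210).

Run:
```python
from h import *
for n in ('top','side'):
    s=snap(n); im=s['img']; h=cv2.cvtColor(im,cv2.COLOR_BGR2HSV)
    m=cv2.inRange(h,(8,150,60),(20,255,255))
    c,_=cv2.findContours(m,0,2)
    for k in c:
        a=cv2.contourArea(k)
        if 120<a<900:
            print(n,a,cv2.minAreaRect(k),cv2.boundingRect(k))
            if n=='top':
                # bright top face only
                b=cv2.boxPoints(cv2.minAreaRect(k)); print(onz(s,b,.045)[:,:2].round(3).tolist())
    if n=='top':
        sub=im[130:220,140:380]; cv2.imwrite('pics/scale_t.png',cv2.resize(sub,None,fx=3.3,fy=3.3,interpolation=cv2.INTER_CUBIC))
        m=cv2.inRange(h,(12,60,120),(30,170,255)); m[:130]=0;m[225:]=0;m[:,:145]=0;m[:,245:]=0
        p=cv2.findNonZero(m); rr=cv2.minAreaRect(p); print('pan',rr); print(onz(s,cv2.boxPoints(rr),.084).round(3).tolist())
    else:
        sub=im[160:300,160:320]; cv2.imwrite('pics/scale_s.png',cv2.resize(sub,None,fx=4,fy=4,interpolation=cv2.INTER_CUBIC))
```

```text
top 312.5 ((65.0, 302.0), (24.0, 14.0), 90.0) (58, 290, 15, 25)
[[0.362, 0.271], [0.362, 0.237], [0.307, 0.236], [0.307, 0.27]]
top 493.5 ((244.5, 262.5), (19.0, 27.0), 90.0) (231, 253, 28, 20)
[[0.446, -0.131], [0.445, -0.192], [0.402, -0.191], [0.403, -0.13]]
top 533.0 ((162.28379821777344, 261.7972717285156), (29.75621795654297, 19.89227867126465), 9.462322235107422) (147, 251, 32, 23)
[[0.41, 0.063], [0.455, 0.056], [0.443, -0.012], [0.399, -0.004]]
top 503.5 ((205.0, 251.5), (19.0, 28.0), 90.0) (191, 242, 29, 20)
[[0.471, -0.04], [0.471, -0.104], [0.428, -0.104], [0.428, -0.04]]
top 508.0 ((272.59588623046875, 123.65492248535156), (20.20391845703125, 35.30624771118164), 58.24052429199219) (256, 111, 36, 30)
[[0.743, -0.182], [0.788, -0.254], [0.746, -0.278], [0.702, -0.207]]
top 508.0 ((238.0, 79.0), (38.0, 24.0), 90.0) (226, 60, 25, 39)
[[0.904, -0.121], [0.904, -0.179], [0.808, -0.178], [0.809, -0.121]]
pan ((197.5, 174.0), (84.70098114013672, 63.718997955322266), 6.34019136428833)
[[0.562, 0.042, 0.084], [0.705, 0.028, 0.084], [0.681, -0.161, 0.084], [0.539, -0.144, 0.084]]
side 883.5 ((192.44412231445312, 211.72647094726562), (26.15350914001465, 48.31879425048828), 4.39870548248291) (179, 188, 28, 48)
side 230.0 ((477.0, 116.5), (13.0, 24.0), 90.0) (465, 110, 25, 14)
side 489.0 ((398.8017883300781, 129.875732421875), (54.4615478515625, 24.538463592529297), 22.61986541748047) (378, 109, 50, 29)
side 125.0 ((500.5, 81.5), (15.0, 13.0), 90.0) (494, 74, 14, 16)
```

View pics/scale_t.png

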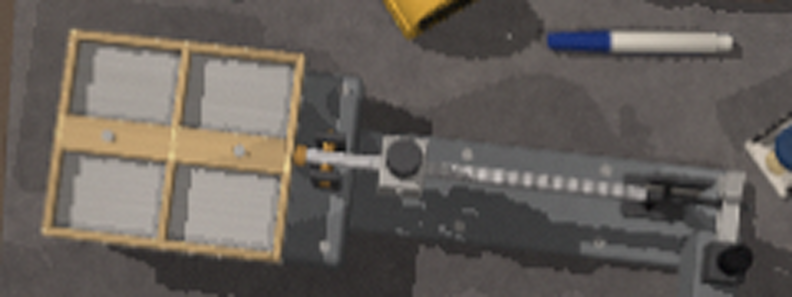

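View pics/scale_s.png

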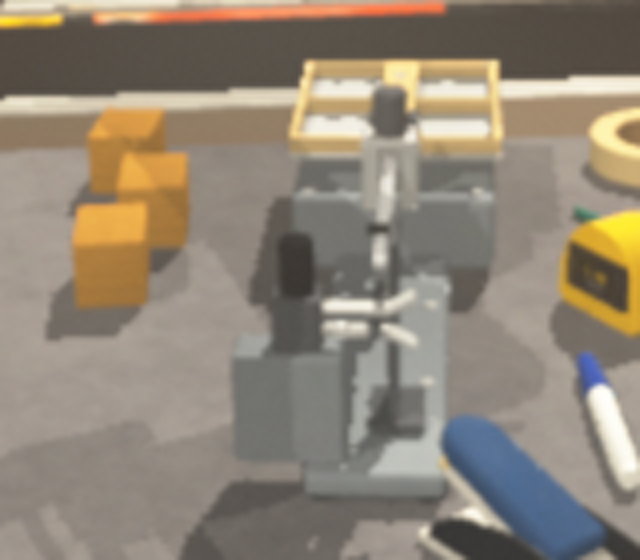

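Pan outer corners in the top crop are (72,30), (302,55), (279,261) and (43,233). The poise knob top is at (405,157) in the top crop and (388,92) in the side crop. The lock knob top is at (735,258) and (296,240).

Run:
```python
from h import *
s=snap('top');q=snap('side')
T=lambda u,v:(140+u/3.3-.35,130+v/3.3-.35)
S=lambda u,v:(160+u/4-.4,160+v/4-.4)
C=onz(s,[T(72,30),T(302,55),T(279,261),T(43,233)],.084); print(C.round(4).tolist()); c=C.mean(0)
print('ctr',c,'sizes',[np.linalg.norm(C[i]-C[i-1]).round(4) for i in range(4)])
ey=(C[0]+C[3]-C[1]-C[2])[:2]; print('yaw from y',np.degrees(np.arctan2(-ey[0],ey[1])))
ex=(C[0]+C[1]-C[2]-C[3])[:2]; print('yaw from x',np.degrees(np.arctan2(ex[1],ex[0])))
for n,a,b in(('pan TL',(72,30),(305,62)),('pan TR',(302,55),None),('poise',(405,155),(388,92)),('lock',(735,256),(296,238)),):
    if b: print(n,tri(s,T(*a),q,S(*b)))
# pan near-right in side: corners: image left=-x? 
print('pan far corners', tri(s,T(72,30),q,S(498,63)), tri(s,T(43,233),q,S(307,63)), tri(s,T(302,55),q,S(500,136)),tri(s,T(279,261),q,S(291,136)))
```

```text
[[0.7023, 0.0224, 0.084], [0.6825, -0.1345, 0.084], [0.5428, -0.1184, 0.084], [0.5634, 0.0401, 0.084]]
ctr [ 0.62273397 -0.04761608  0.084     ] sizes [np.float64(0.1401), np.float64(0.1582), np.float64(0.1406), np.float64(0.1598)]
yaw from y -7.305839671315717
yaw from x -6.907354382357165
pan TL (array([0.62508097, 0.00976663, 0.11403686]), np.float64(0.13548919876083038))
poise (array([ 0.60273261, -0.20176512,  0.14485051]), np.float64(0.0013272720396987003))
lock (array([ 0.53699411, -0.40984213,  0.1406436 ]), np.float64(0.0006760224905708516))
pan far corners (array([0.7026406 , 0.02200887, 0.0859799 ]), np.float64(0.0015657374780102765)) (array([0.56277174, 0.03975202, 0.0853448 ]), np.float64(0.000875575035025563)) (array([ 0.68189423, -0.13471874,  0.0876061 ]), np.float64(0.0005279059297544167)) (array([ 0.54338505, -0.11858844,  0.08691533]), np.float64(0.0016888585258666884))
```

```bash
python3 inch.py '[[0,0,-0.012,0,0,-0.169],[0,0,-0.012,0,0,-0.169],[0,0,-0.012,0,0,-0.169],[0,0,-0.012,0,0,-0.169],[0,0,-0.012,0,0,-0.169]]' 0.087
python3 inch.py '[[0,0,0,0,0,-0.169],[0,0,0,0,0,-0.169],[0.053,0.02,0,0,0,0],[0.053,0.02,0,0,0,0],[0.053,0.02,0,0,0,0]]'
python3 inch.py '[[0.053,0.02,0,0,0,0],[0.053,0.02,0,0,0,0],[0.053,0.02,0,0,0,0],[0.053,0.02,0,0,0,0],[0.053,0.02,0,0,0,0]]'
python3 inch.py '[[0.053,0.02,0,0,0,0],[0.053,0.02,0,0,0,0],[0,0,0,0,0,0],[0,0,0,0,0,0]]'
python3 - <<'E'
from h import *
s=snap('wrist','w1'); o,p,M=st();print(M.round(3),o['qpos'])
E
```

```text
time_s: 0.98
eef_pos: [0.2457, -0.6017, 0.2684]
eef_rot: [-0.0, 0.814, 0.58, 0.0]
force: [0.4, -0.5, -1.5]
gripper_width: 0.0871
grasp_force: 0.0
time_s: 1.6
eef_pos: [0.3063, -0.4411, 0.2681]
eef_rot: [0.0, 0.707, 0.707, -0.0]
force: [0.2, 0.6, -1.0]
gripper_width: 0.0874
grasp_force: 0.0
time_s: 2.22
eef_pos: [0.4062, -0.1759, 0.2683]
eef_rot: [0.0, 0.707, 0.707, -0.0]
force: [0.3, -0.1, -0.1]
gripper_width: 0.0871
grasp_force: 0.0
time_s: 2.72
eef_pos: [0.4456, -0.0723, 0.2681]
eef_rot: [0.0, 0.707, 0.707, -0.0]
force: [0.3, -0.5, 0.2]
gripper_width: 0.0872
grasp_force: 0.0
[[ 0.001  1.    -0.   ]
 [ 1.    -0.001 -0.   ]
 [-0.    -0.    -1.   ]] [ 0.73667115 -0.08403344 -0.62218528  1.79739545 -0.04924737  1.41298336
  0.1224653 ]
```

View pics/w1.png

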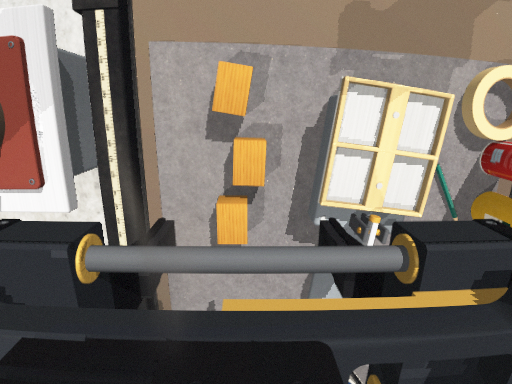

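The wrist view shows blocks C (232,88), B (250,162) and A (232,221), partly near the gripper. The pan spans (345,78) to (425,215).

```bash
cat >> h.py <<'E'
def blocks(s,lo=(8,150,60),z=.045,box=None,amin=200):
    h=cv2.cvtColor(s['img'],cv2.COLOR_BGR2HSV); m=cv2.inRange(h,lo,(22,255,255)); out=[]
    for k in cv2.findContours(m,0,2)[0]:
        if cv2.contourArea(k)<amin: continue
        P=onz(s,k.reshape(-1,2),z)[:,:2]
        (c,(a,b),t)=cv2.minAreaRect((P*1000).astype(np.float32))
        if a<b: a,b,t=b,a,t+90
        if a<35 or a>85 or b<25: continue
        out.append((np.array(c)/1000,a,b,(t-90+90)%180-90,cv2.minAreaRect(k)[0]))  # angle of short axis
    return sorted(out,key=lambda x:x[0][1])
E
python3 - <<'E'
from h import *
w=snap('wrist');t=snap('top')
h=cv2.cvtColor(w['img'],cv2.COLOR_BGR2HSV)
print([h[y,x].tolist() for x,y in((232,88),(250,162),(232,221),(250,183),(217,112))])
for lo in((8,150,60),(8,150,190)):
    W=[b for b in blocks(w,lo)if .38<b[0][0]<.5];T=[b for b in blocks(t,lo if lo[2]<100 else (8,150,130)) if .38<b[0][0]<.5]
    for n,L in(('w',W),('t',T)):
        for b in L:print(lo[2],n,b[0].round(4),round(b[1]),round(b[2]),round(b[3],1),np.round(b[4]))
    for a,b in zip(W,T): print('tri',tri(w,a[4],t,b[4]))
E
```

```text
[[19, 177, 234], [18, 180, 230], [18, 180, 231], [18, 182, 220], [0, 18, 97]]
60 w [ 0.4234 -0.154 ] 75 43 -1.4 [232. 219.]
60 w [ 0.4486 -0.0678] 67 45 -2.1 [249. 161.]
60 w [0.4263 0.0299] 64 45 -9.8 [232.  88.]
60 t [ 0.4239 -0.161 ] 61 43 -0.7 [244. 262.]
60 t [ 0.4483 -0.0889] 41 30 89.7 [212. 252.]
tri (array([ 0.42299519, -0.16065642,  0.02396213]), np.float64(0.0005789294915198716))
tri (array([ 0.44846361, -0.08130816, -0.04049627]), np.float64(0.0014920346596829091))
190 w [ 0.4229 -0.1559] 71 43 -0.2 [232. 220.]
190 w [ 0.4487 -0.0677] 66 44 -2.1 [249. 161.]
190 w [0.4262 0.0299] 63 45 -9.1 [232.  88.]
190 t [ 0.4239 -0.161 ] 61 43 -0.7 [244. 262.]
tri (array([ 0.42285841, -0.16074808,  0.03018219]), np.float64(0.0012329670898766707))
```

Run:
```python
from h import *
w=snap('wrist');t=cv2.imread('pics/top0.png');ts=snap('top')
for p,q in(((249,161),(205,251.5)),((232,88),(162.3,261.8)),((232,220),(244.5,262.5))): print('tri',tri(w,p,ts,q))
h=cv2.cvtColor(w['img'],cv2.COLOR_BGR2HSV);m=cv2.inRange(h,(15,60,140),(32,200,255));m[:,:305]=0;m[:,470:]=0;m[220:]=0
m=cv2.morphologyEx(m,cv2.MORPH_CLOSE,np.ones((3,3)))
k=max(cv2.findContours(m,0,2)[0],key=cv2.contourArea);print(cv2.contourArea(k))
P=onz(w,k.reshape(-1,2),.085)[:,:2]
print('pan wrist',cv2.minAreaRect((P*1000).astype(np.float32)))
print('verts',cv2.approxPolyDP(cv2.convexHull(k),6,True).reshape(-1,2).tolist())
h=cv2.cvtColor(t,cv2.COLOR_BGR2HSV);m=cv2.inRange(h,(15,60,120),(32,200,255));m[:,:150]=0;m[:,240:]=0;m[215:]=0;m[:135]=0
k=max(cv2.findContours(m,0,2)[0],key=cv2.contourArea);P=onz(ts,k.reshape(-1,2),.085)[:,:2]
print('pan top',cv2.minAreaRect((P*1000).astype(np.float32)))
print('verts',cv2.approxPolyDP(cv2.convexHull(k),3,True).reshape(-1,2).tolist())
```

```text
tri (array([ 0.44919021, -0.07005118,  0.02719633]), np.float64(0.0005816905641957914))
tri (array([0.42547364, 0.03242953, 0.01042706]), np.float64(0.001111913716342825))
tri (array([ 0.42312142, -0.16073555,  0.02831965]), np.float64(0.0005922415000269512))
13751.5
pan wrist ((620.7565307617188, -45.97600555419922), (162.3645477294922, 145.1608123779297), 82.74815368652344)
verts [[345, 75], [454, 93], [421, 216], [320, 203]]
pan top ((622.2374267578125, -51.359771728515625), (170.92857360839844, 142.78683471679688), 83.0233154296875)
verts [[161, 139], [231, 146], [232, 178], [224, 208], [153, 201]]
```

```bash
python3 inch.py '[[-0.04,0.01,0,0,0,0],[-0.04,0.01,0,0,0,0],[-0.04,0.01,0,0,0,0],[0,0,0,0,0,0],[0,0,0,0,0,0]]'
python3 - <<'E'
from h import *
w=snap('wrist','w2');a={'position':None}
for lo in((8,150,60),(8,150,190)):
    for b in blocks(w,lo):
        if .38<b[0][0]<.5: print(lo[2],b[0].round(4),round(b[1]),round(b[2]),round(b[3],1),np.round(b[4],1))
h=cv2.cvtColor(w['img'],cv2.COLOR_BGR2HSV);m=cv2.inRange(h,(15,60,140),(32,200,255));m[:,:280]=0;m[:,470:]=0;m[220:]=0
k=max(cv2.findContours(m,0,2)[0],key=cv2.contourArea);print(cv2.contourArea(k))
print('pan wrist',cv2.minAreaRect((onz(w,k.reshape(-1,2),.085)[:,:2]*1000).astype(np.float32)))
import pickle;pickle.dump({x:np.array(w[x]) for x in w},open('w2.pkl','wb'))
E
```

```text
time_s: 3.6
eef_pos: [0.4756, -0.1915, 0.2679]
eef_rot: [-0.0, 0.707, 0.707, 0.0]
force: [-0.4, -0.0, 0.2]
gripper_width: 0.0867
grasp_force: 0.0
60 [ 0.4246 -0.1596] 63 46 -0.9 [209. 142.]
60 [ 0.4491 -0.0699] 65 45 -1.6 [226.  73.]
60 [0.4244 0.0049] 49 34 80.8 [205.7  11.7]
190 [ 0.4239 -0.1596] 63 45 -0.9 [208.5 142. ]
190 [ 0.449  -0.0691] 63 44 -1.6 [226.   72.5]
9762.5
pan wrist ((620.1085815429688, -57.54529571533203), (158.32839965820312, 143.77540588378906), 82.77534484863281)
```

View pics/w2.png

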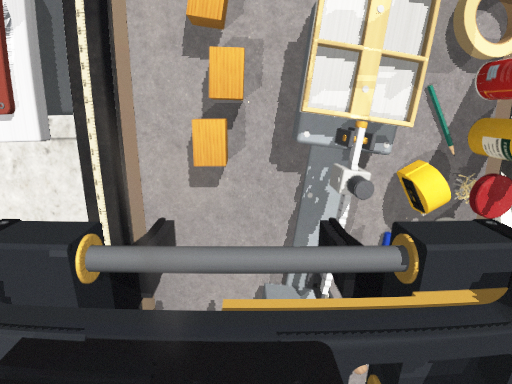

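The wrist view puts A at (209,142) and B at (226,73). Both views agree on the block positions at z=0.045, so the height holds. I'll pick A.

```bash
python3 inch.py '[[0.032,-0.0515,0,0,0,0.016],[0,0,0.06,0,0,0],[0,0,0.06,0,0,0],[0,0,0.06,0,0,0],[0,0,0.03,0,0,0]]'
python3 inch.py '[[0,0,0.02,0,0,0],[0,0,0,0,0,0],[0,0,0,0,0,0]]'
python3 inch.py '[[0,0,0,0,0,0],[0,0,0,0,0,0],[0,0,0,0,0,0],[0,0,0,0,0,0]]' 0.03 30
python3 inch.py '[[0,0,-0.05,0,0,0],[0,0,-0.05,0,0,0],[0,0,-0.05,0,0,0],[0,0,0,0,0,0]]'
python3 - <<'E'
from h import *
c=np.array([.6215,-.0465]);y=np.radians(-7.1);ex=np.array([np.cos(y),np.sin(y)]);ey=np.array([-ex[1],ex[0]])
for i,(a,b) in enumerate([(-1,1),(-1,-1),(1,1),(1,-1)]): print(i,(c+a*.0385*ex+b*.039*ey).round(4))
go([*(c+.0385*ex-.039*ey),.19],-7.1)
E
```

```text
time_s: 4.28
eef_pos: [0.4226, -0.1582, 0.0556]
eef_rot: [-0.001, 0.712, 0.702, -0.001]
force: [0.8, -0.7, 0.1]
gripper_width: 0.087
grasp_force: 0.0
time_s: 4.65
eef_pos: [0.4249, -0.1595, 0.0391]
eef_rot: [0.001, 0.713, 0.702, 0.0]
force: [0.4, -0.1, -0.8]
gripper_width: 0.0871
grasp_force: 0.0
time_s: 5.15
eef_pos: [0.4243, -0.1598, 0.0382]
eef_rot: [0.0, 0.713, 0.701, 0.0]
force: [0.9, -0.3, 0.8]
gripper_width: 0.0549
grasp_force: 0.0
time_s: 5.65
eef_pos: [0.4265, -0.1604, 0.1918]
eef_rot: [0.003, 0.713, 0.701, 0.001]
force: [0.2, 0.3, -1.2]
gripper_width: 0.0304
grasp_force: 0.0
0 [ 0.5881 -0.003 ]
1 [ 0.5785 -0.0804]
2 [ 0.6645 -0.0126]
3 [ 0.6549 -0.09  ]
t 5.65 shift [0.0742 0.2272 0.0029] rows 3.824298540220927
yaw now -0.9 rz 0.108 q7 0.2715153157583364
```

The fingers need about 0.7 s to close, so I lifted too soon. I'll move off and see where A is now.

```bash
python3 inch.py '[[-0.04,0.04,-0.04,0,0,-0.016],[0,0,-0.04,0,0,0],[0,0,0,0,0,0],[0,0,0,0,0,0],[0,0,0,0,0,0]]' 0.087
python3 - <<'E'
from h import *
w=snap('wrist')
for b in blocks(w,(8,150,150)):
        if .38<b[0][0]<.5: print(b[0].round(4),round(b[1]),round(b[2]),round(b[3],1))
        if -.22<b[0][1]<-.13: go([*b[0],.038],b[3])
E
```

```text
time_s: 6.28
eef_pos: [0.4591, -0.196, 0.2628]
eef_rot: [-0.001, 0.707, 0.707, -0.0]
force: [0.0, 0.1, -0.4]
gripper_width: 0.0724
grasp_force: 0.0
[ 0.4242 -0.159 ] 63 46 -0.1
t 6.325 shift [ 0.037  -0.0345  0.225 ] rows 3.6903597003098576
yaw now 0.0 rz 0.002 q7 0.30539221418208123
t 6.325 shift [0.0449 0.3552 0.2244] rows 6.760828006657815
yaw now 0.0 rz -0.208 q7 0.30539221418208123
[ 0.4488 -0.0696] 64 45 -2.3
```

```bash
python3 inch.py '[[0.037,-0.0345,0,0,0,0.01],[0,0,0.06,0,0,0],[0,0,0.06,0,0,0],[0,0,0.06,0,0,0],[0,0,0.045,0,0,0]]' 0.087
python3 inch.py '[[0,0,0,0,0,0],[0,0,0,0,0,0]]'
python3 inch.py '[[0,0,0,0,0,0],[0,0,0,0,0,0],[0,0,0,0,0,0],[0,0,0,0,0,0],[0,0,0,0,0,0]]' 0.03 30
python3 inch.py '[[0,0,0,0,0,0],[0,0,0,0,0,0],[0,0,0,0,0,0],[0,0,0,0,0,0]]'
python3 inch.py '[[0,0,-0.05,0,0,0],[0,0,-0.05,0,0,0],[0,0,-0.05,0,0,0],[0,0,0,0,0,0]]'
python3 - <<'E'
from h import *
go([.6549,-.09,.19],-7.1)
E
```

```text
time_s: 6.95
eef_pos: [0.4237, -0.1588, 0.0365]
eef_rot: [-0.001, 0.711, 0.704, -0.0]
force: [-0.3, -0.7, 0.0]
gripper_width: 0.0872
grasp_force: 0.0
time_s: 7.2
eef_pos: [0.4261, -0.1595, 0.0406]
eef_rot: [0.001, 0.711, 0.704, 0.0]
force: [1.4, 0.0, 0.2]
gripper_width: 0.0869
grasp_force: 0.0
time_s: 7.82
eef_pos: [0.4253, -0.1594, 0.0392]
eef_rot: [-0.0, 0.711, 0.704, 0.0]
force: [0.4, -0.4, 0.6]
gripper_width: 0.045
grasp_force: 0.0
time_s: 8.32
eef_pos: [0.4252, -0.1594, 0.0391]
eef_rot: [-0.0, 0.711, 0.704, -0.0]
force: [0.8, -0.1, -0.5]
gripper_width: 0.0301
grasp_force: 0.0
time_s: 8.82
eef_pos: [0.4275, -0.1601, 0.1929]
eef_rot: [0.003, 0.711, 0.704, 0.001]
force: [0.3, 0.1, -0.9]
gripper_width: 0.0299
grasp_force: 0.0
t 8.825 shift [0.0724 0.2266 0.004 ] rows 3.8073754506761364
yaw now -0.6 rz 0.114 q7 0.27627944620263317
```

Run:
```python
from h import *
w=snap('wrist');s=snap('side');t=snap('top')
a=cv2.resize(s['img'][150:300,140:330],(400,316));b=cv2.resize(w['img'],(400,300));c=cv2.resize(t['img'][150:350,120:400],(400,286))
cv2.imwrite('pics/d.png',np.vstack([np.hstack([a[:300],b]),np.hstack([c,c*0])]))
```

```text
(no output)
```

View pics/d.png

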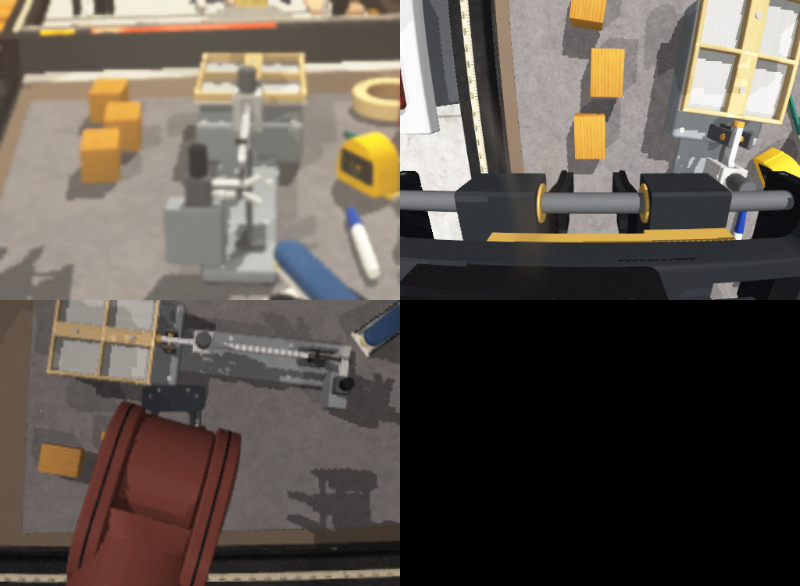

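Bottom line from the composite: A is still upright under the gripper and wasn't touched, at about wrist pixel (241,175). I'll lower the open fingers and look from the side.

```bash
python3 inch.py '[[0,0,0,0,0,0],[0,0,0,0,0,0],[0,0,0,0,0,0],[0,0,0,0,0,0],[0,0,0,0,0,0]]' 0.087
python3 inch.py '[[0,0,0.05,0,0,0],[0,0,0.05,0,0,0],[0,0,0.05,0,0,0],[0,0,0,0,0,0],[0,0,0,0,0,0]]'
python3 - <<'E'
from h import *
w=snap('wrist');s=snap('side');o,p,M=st()
im=s['img'].copy()
q=proj(s,[p,p+.022*M[:,2],p+.022*M[:,2]+.0435*M[:,1],p+.022*M[:,2]-.0435*M[:,1]])
for x in q: cv2.circle(im,tuple(int(v) for v in x),1,(255,0,255),-1)
a=cv2.resize(im[130:280,100:280],(480,400));b=cv2.resize(w['img'],(320,240))
z=np.zeros((400,800,3),np.uint8);z[:,:480]=a;z[:240,480:]=b;cv2.imwrite('pics/e.png',z);print(p,q.round())
E
```

```text
time_s: 9.6
eef_pos: [0.4253, -0.1594, 0.1891]
eef_rot: [-0.0, 0.711, 0.704, -0.0]
force: [-0.7, -0.1, 0.3]
gripper_width: 0.0721
grasp_force: 0.0
time_s: 10.22
eef_pos: [0.4264, -0.1596, 0.0408]
eef_rot: [0.001, 0.711, 0.704, 0.0]
force: [1.2, -0.1, 1.1]
gripper_width: 0.0872
grasp_force: 0.0
[ 0.42692941 -0.1600131   0.0413539 ] [[188. 217.]
 [189. 225.]
 [205. 224.]
 [172. 226.]]
```

View pics/e.png

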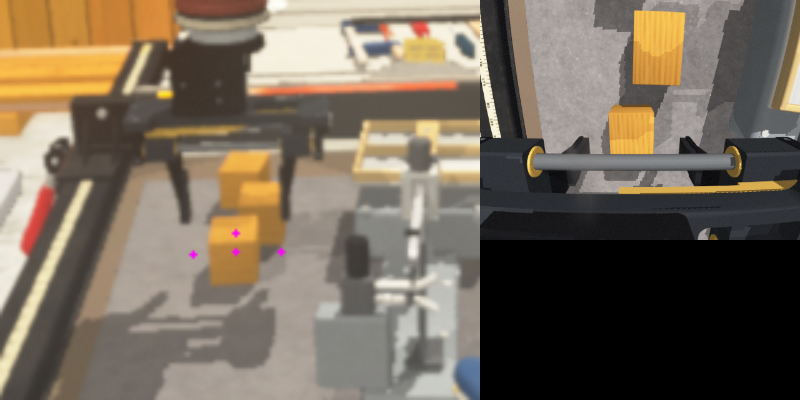

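The side view shows the fingertips near (185,218) and (285,218) in the crop, about 13 px above where the reported pose puts them (193,254). So the fingers appear about 30 mm too high. I'll check this against the wrist view.

Run:
```python
from h import *
w=snap('wrist');s=snap('side');o,p,M=st();print(p,o['force'],o['qpos'].round(3))
cp=np.array(w['position']);print('cam in tool',(M.T@(cp-p)).round(4),(M.T@rot(w)).round(3).tolist())
for l in(-.03,-.01,.003,.022):
  print(l,[proj(c,[p+l*M[:,2]+.0435*k*M[:,1] for k in(-1,1)]).round(0).tolist() for c in(w,s)])
print('block A side box', [proj(s,[[.424+a*.0225,-.16-.032,z]]).round(0).tolist() for a in(-1,1) for z in(0,.045)])
g=cv2.cvtColor(s['img'],cv2.COLOR_BGR2GRAY)
for y in range(196,230,3): print(y,g[y,160:216:2].tolist())
cv2.imwrite('pics/w3.png',w['img'][150:330])
```

```text
[ 0.42652617 -0.15998492  0.0408968 ] [-0.91155821  0.51420977  0.72419679] [ 0.82   0.149 -0.589  2.087  0.104  0.93   0.163]
cam in tool [ 0.0721  0.0002 -0.1779] [[-0.001, -0.965, -0.263], [1.0, -0.001, 0.001], [-0.001, -0.263, 0.965]]
-0.03 [[[168.0, 246.0], [324.0, 246.0]], [[170.0, 207.0], [204.0, 206.0]]]
-0.01 [[[176.0, 232.0], [316.0, 231.0]], [[171.0, 215.0], [205.0, 213.0]]]
0.003 [[[181.0, 224.0], [311.0, 224.0]], [[171.0, 219.0], [205.0, 218.0]]]
0.022 [[[187.0, 214.0], [306.0, 214.0]], [[172.0, 226.0], [205.0, 225.0]]]
block A side box [[[179.0, 237.0]], [[177.0, 221.0]], [[196.0, 237.0]], [[195.0, 221.0]]]
196 [146, 143, 73, 53, 62, 96, 144, 145, 147, 149, 149, 141, 139, 138, 140, 139, 138, 137, 130, 119, 124, 149, 112, 62, 62, 132, 156, 156]
199 [166, 169, 128, 56, 60, 114, 164, 164, 165, 162, 161, 148, 139, 138, 136, 152, 183, 182, 182, 183, 185, 191, 148, 65, 70, 157, 162, 157]
202 [168, 167, 161, 77, 60, 90, 162, 165, 167, 168, 167, 150, 136, 136, 134, 161, 176, 187, 185, 185, 181, 177, 146, 68, 90, 160, 163, 164]
205 [167, 169, 169, 127, 60, 75, 163, 165, 165, 164
[... 537 characters left out ...]
 168, 165, 166, 166, 166, 165, 175, 186, 187, 184, 184, 186, 188, 187, 188, 152, 120, 119, 120, 119, 121, 141, 143, 142, 139]
220 [165, 162, 164, 166, 165, 166, 170, 169, 167, 172, 176, 178, 172, 170, 170, 167, 162, 161, 134, 120, 119, 119, 119, 130, 144, 143, 141, 141]
223 [162, 161, 161, 164, 165, 166, 164, 167, 166, 148, 138, 137, 137, 136, 136, 135, 134, 133, 125, 96, 93, 93, 117, 142, 152, 153, 151, 152]
226 [166, 165, 165, 164, 165, 166, 165, 166, 166, 150, 136, 136, 135, 135, 133, 132, 132, 131, 122, 93, 96, 132, 139, 140, 156, 160, 162, 162]
229 [163, 163, 164, 163, 166, 167, 165, 164, 162, 137, 135, 133, 133, 131, 131, 130, 131, 129, 125, 142, 143, 141, 140, 142, 161, 164, 161, 162]
```

View pics/w3.png

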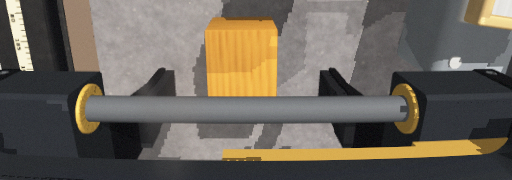

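The wrist view has the fingertips at about columns 175 and 320. That spacing means they sit about 33 mm behind where the stated TCP puts them, and the side view agrees. I'll go down gradually and watch the force.

```bash
python3 inch.py '[[0,0,0.008,0,0,0],[0,0,0.004,0,0,0],[0,0,0,0,0,0]]'
python3 inch.py '[[0,0,0.004,0,0,0],[0,0,0.004,0,0,0],[0,0,0,0,0,0]]' | head -4
python3 - <<'E'
from h import *
s=snap('side');g=cv2.cvtColor(s['img'],cv2.COLOR_BGR2GRAY);o,p,M=st();print(p,o['force'])
print(g[205:240,169].tolist()); print([proj(s,[p+l*M[:,2]-.0435*M[:,1]]).round(1).tolist() for l in (-.012,.022)])
E
```

```text
time_s: 10.8
eef_pos: [0.4249, -0.1592, 0.0267]
eef_rot: [-0.0, 0.711, 0.704, -0.0]
force: [0.1, 0.1, -0.2]
gripper_width: 0.0872
grasp_force: 0.0
time_s: 11.18
eef_pos: [0.425, -0.1592, 0.0188]
eef_rot: [-0.0, 0.711, 0.704, -0.0]
force: [-0.3, 0.7, -0.2]
[ 0.42514246 -0.1592605   0.01894595] [-0.05439202  0.28274041 -0.55856508]
[66, 64, 67, 67, 65, 63, 62, 62, 61, 61, 61, 63, 64, 63, 63, 64, 89, 144, 165, 167, 166, 166, 167, 167, 167, 167, 166, 163, 159, 161, 164, 166, 168, 168, 167]
[[[171.0, 221.4]], [[171.9, 233.3]]]
```

Confirmed: there was no contact at a reported z of 0.019, and the real tips sit 12 mm above the reported TCP. All z targets drop by 34 mm.

```bash
python3 inch.py '[[0,0,0.007,0,0,0],[0,0,0.007,0,0,0],[0,0,0,0,0,0]]' | head -4
python3 inch.py '[[0,0,0,0,0,0],[0,0,0,0,0,0],[0,0,0,0,0,0],[0,0,0,0,0,0],[0,0,0,0,0,0]]' 0.03 30
python3 inch.py '[[0,0,0,0,0,0],[0,0,0,0,0,0]]' |tail -2
python3 inch.py '[[0,0,-0.05,0,0,0],[0,0,-0.05,0,0,0],[0,0,-0.05,0,0,0],[0,0,0,0,0,0],[0,0,0,0,0,0]]'
python3 - <<'E'
from h import *
go([.6549,-.09,.155],-7.1)
E
```

```text
time_s: 11.6
eef_pos: [0.4247, -0.1591, 0.0044]
eef_rot: [-0.001, 0.711, 0.704, -0.0]
force: [-0.1, 0.2, -0.4]
time_s: 12.22
eef_pos: [0.4251, -0.1594, 0.0052]
eef_rot: [-0.0, 0.711, 0.704, -0.0]
force: [-1.5, 0.6, 0.8]
gripper_width: 0.0454
grasp_force: 1.6
gripper_width: 0.0449
grasp_force: 30.0
time_s: 13.1
eef_pos: [0.4248, -0.1593, 0.1543]
eef_rot: [-0.0, 0.711, 0.703, -0.0]
force: [-0.5, 0.5, -2.4]
gripper_width: 0.0447
grasp_force: 30.0
t 13.1 shift [ 0.0717  0.2294 -0.0008] rows 3.8452856140280685
yaw now -0.6 rz 0.114 q7 0.2585581620725106
```

```bash
python3 inch.py '[[0,0,0,0,0,0.114],[0.0243,0.055,0,0,0,0],[0.0243,0.055,0,0,0,0],[0.0243,0.055,0,0,0,0],[0.0243,0.055,0,0,0,0]]' |head -1
python3 inch.py '[[0,0,0,0,0,0],[0,0,0,0,0,0]]'
python3 - <<'E'
from h import *
go([.6549,-.09,.078],-7.1)
w=snap('wrist','w4')
h=cv2.cvtColor(w['img'],cv2.COLOR_BGR2HSV);m=cv2.inRange(h,(15,60,140),(32,200,255));
E
```

```text
time_s: 13.72
time_s: 13.98
eef_pos: [0.6544, -0.0898, 0.1527]
eef_rot: [-0.002, 0.749, 0.662, -0.001]
force: [-1.1, -0.6, -1.8]
gripper_width: 0.0448
grasp_force: 30.0
t 13.975 shift [-0.0002  0.0008  0.0747] rows 1.195488952369474
yaw now -7.1 rz 0.001 q7 -0.25610052466814953
```

View pics/w4.png

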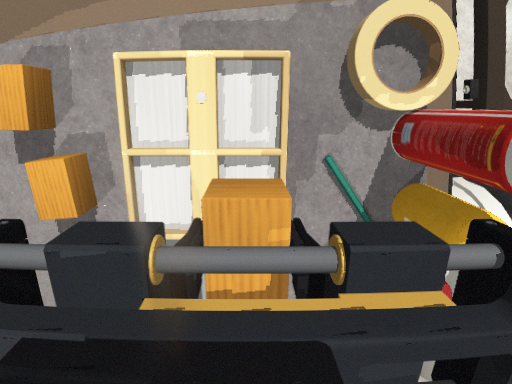

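The view shows the held block at columns 205–290, with its +y end at rows 180–195. The pan is axis-aligned below: outer top wall at row 52, mid wall at row 152, outer columns 118–287.

Run:
```python
from h import *
w=snap('wrist');o,p,M=st()
print('block end rows exp', proj(w,[p+.032*M[:,0]+l*M[:,2] for l in(.004,-.041)]).round(1).tolist())
# pan wall pts at z .085 -> tool frame xy
px=[(203,52),(203,152),(114,54),(290,53),(120,152),(287,152),(152,152)]
for q,P in zip(px,onz(w,px,.085)): print(q,(M.T@(P-p))[:2].round(4),P.round(4))
g=w['img'][:,:,0].astype(int); print('col160 rows',g[44:62,160].tolist(),g[144:160,160].tolist()); print('row120 cols',g[110,110:132].tolist(),g[110,274:296].tolist())
```

```text
block end rows exp [[247.0, 177.6], [247.0, 197.8]]
(203, 52) [ 0.119  -0.0347] [0.6347 0.0314 0.085 ]
(203, 152) [ 0.0396 -0.0373] [ 0.6222 -0.047   0.085 ]
(114, 54) [ 0.1191 -0.1065] [0.5634 0.0404 0.085 ]
(290, 53) [0.1182 0.034 ] [0.7027 0.0221 0.085 ]
(120, 152) [ 0.04   -0.1091] [ 0.551  -0.0377  0.085 ]
(287, 152) [0.0396 0.034 ] [ 0.6929 -0.0559  0.085 ]
(152, 152) [ 0.0398 -0.0811] [ 0.5788 -0.0414  0.085 ]
col160 rows [136, 135, 135, 146, 141, 139, 144, 161, 161, 161, 154, 151, 125, 88, 69, 62, 132, 150] [207, 207, 185, 121, 142, 161, 152, 152, 152, 137, 123, 146, 158, 158, 159, 156]
row120 cols [131, 132, 127, 128, 129, 133, 137, 143, 146, 163, 158, 159, 158, 136, 107, 74, 74, 76, 83, 185, 208, 208] [213, 130, 128, 130, 131, 127, 54, 82, 124, 135, 133, 134, 136, 129, 109, 114, 112, 109, 112, 118, 118, 120]
```

```bash
python3 inch.py '[[0.001,0.0015,0.04,0,0,0],[0,0,0.02,0,0,0],[0,0,0.014,0,0,0],[0,0,0,0,0,0],[0,0,0,0,0,0]]'
python3 inch.py '[[0,0,0,0,0,0],[0,0,0,0,0,0],[0,0,0,0,0,0]]' 0.062
python3 inch.py '[[0,0,-0.05,0,0,0],[0,0,-0.05,0,0,0],[-0.04,-0.02,0,0,0,0],[-0.04,-0.02,0,0,0,0],[0,0,0,0,0,0]]' 0.087
python3 - <<'E'
from h import *
w=snap('wrist');h=cv2.cvtColor(w['img'],cv2.COLOR_BGR2HSV);o,p,M=st()
c=np.array([.6219,-.047]);y=np.radians(-7.1);ex=np.array([np.cos(y),np.sin(y)]);ey=np.array([-ex[1],ex[0]])
for z in(.117,.045):
  for b in blocks(w,(8,150,190),z): print(z,b[0].round(4),((b[0]-c)@np.c_[ex,ey]).round(4),round(b[1]),round(b[2]),round(b[3],1))
E
```

```text
time_s: 14.7
eef_pos: [0.6579, -0.0894, 0.0823]
eef_rot: [0.001, 0.75, 0.662, 0.001]
force: [0.6, 0.8, -1.7]
gripper_width: 0.0448
grasp_force: 30.0
time_s: 15.08
eef_pos: [0.6575, -0.0893, 0.0815]
eef_rot: [0.0, 0.75, 0.662, 0.0]
force: [0.7, -0.1, 0.5]
gripper_width: 0.0605
grasp_force: 0.0
time_s: 15.7
eef_pos: [0.6059, -0.1685, 0.1813]
eef_rot: [0.001, 0.752, 0.66, -0.001]
force: [-0.1, -0.2, 0.5]
gripper_width: 0.0867
grasp_force: 0.0
0.117 [ 0.6579 -0.0901] [ 0.041  -0.0383] 63 44 -7.1
0.117 [ 0.4871 -0.0753] [-0.1303 -0.0448] 49 35 -2.2
0.117 [ 0.4685 -0.0056] [-0.1574  0.0221] 35 34 -9.9
0.045 [ 0.8982 -0.1702] [ 0.2895 -0.0881] 43 29 8.6
0.045 [ 0.6706 -0.0881] [ 0.0534 -0.0348] 82 57 -7.1
0.045 [ 0.4488 -0.069 ] [-0.169  -0.0432] 64 45 -2.2
0.045 [0.4247 0.0215] [-0.2042  0.0436] 46 45 -9.9
```

```bash
python3 inch.py '[[0.0264,-0.056,0,0,0,0],[0.0264,-0.056,0,0,0,0],[0.0264,-0.056,0,0,0,0],[0,0,0,0,0,-0.089],[0,0,0,0,0,0]]' | head -3
python3 inch.py '[[0,0,0.055,0,0,0],[0,0,0.055,0,0,0],[0,0,0.055,0,0,0],[0,0,0.012,0,0,0],[0,0,0,0,0,0]]'
python3 inch.py '[[0,0,0,0,0,0],[0,0,0,0,0,0],[0,0,0,0,0,0],[0,0,0,0,0,0],[0,0,0,0,0,0]]' 0.03 30 |head -2
python3 inch.py '[[0,0,0,0,0,0],[0,0,0,0,0,0]]' |tail -2
python3 inch.py '[[0,0,-0.05,0,0,0],[0,0,-0.05,0,0,0],[0,0,-0.05,0,0,0],[0,0,0,0,0,0],[0,0,0,0,0,0]]'
python3 - <<'E'
from h import *
o,p,M=st();d=np.array([.5789,-.0809])-p[:2];print(d@np.array([.1236,.9923]),d@np.array([.9923,-.1236]))
go([.5789,-.0809,.155],-7.1)
E
```

```text
time_s: 16.38
eef_pos: [0.4511, -0.0633, 0.1817]
eef_rot: [0.001, 0.719, 0.695, 0.0]
time_s: 17.0
eef_pos: [0.4514, -0.0637, 0.0045]
eef_rot: [-0.001, 0.719, 0.695, 0.0]
force: [-0.2, -0.3, 0.4]
gripper_width: 0.0869
grasp_force: 0.0
time_s: 17.62
eef_pos: [0.4506, -0.0645, 0.0043]
gripper_width: 0.0445
grasp_force: 30.0
time_s: 18.5
eef_pos: [0.4502, -0.0645, 0.1533]
eef_rot: [-0.0, 0.719, 0.695, -0.0]
force: [-0.3, 0.5, -1.5]
gripper_width: 0.0445
grasp_force: 30.0
-0.00035701459728666995 0.1296967409670521
t 18.5 shift [-0.0118  0.1292 -0.0018] rows 2.075394684121366
yaw now -2.0 rz 0.089 q7 0.013050794167336465
```

```bash
python3 inch.py '[[0,0,0,0,0,0.089],[0.002,0.043,0,0,0,0],[0.002,0.043,0,0,0,0],[0,0.043,0,0,0,0],[0,0,0,0,0,0]]' |head -1
python3 inch.py '[[0,0,0,0,0,0],[0,0,0,0,0,0]]'
cat > e.py <<'E'
from h import *
w=snap('wrist');o,p,M=st()
h=cv2.cvtColor(w['img'],cv2.COLOR_BGR2HSV)
m=cv2.inRange(h,(8,150,100),(22,255,255)); u,_=proj(w,[p+.032*M[:,0]])[0].round().astype(int)
for c in(u-15,u,u+15):
    col=h[140:230,c]; r_=np.where(m[140:230,c])[0]; print('orange rows',140+r_.min(),140+r_.max())
g=cv2.cvtColor(w['img'],cv2.COLOR_BGR2GRAY)[:,u].astype(int)
for x in(.032,.028,.024): print(x,proj(w,[p+x*M[:,0]+l*M[:,2] for l in(.004,-.041)])[:,1].round(1).tolist())
print('V col',h[165:215,u,2].tolist())
E
python3 e.py
python3 - <<'E'
from h import *
go([.5789,-.0809,.08],-7.1)
E
```

```text
time_s: 19.12
time_s: 19.38
eef_pos: [0.5782, -0.0762, 0.1536]
eef_rot: [-0.0, 0.749, 0.662, -0.001]
force: [-0.3, -0.1, -0.5]
gripper_width: 0.0448
grasp_force: 30.0
orange rows 186 229
orange rows 186 229
orange rows 186 229
0.032 [177.1, 197.1]
0.028 [183.2, 204.9]
0.024 [189.2, 212.6]
V col [169, 169, 166, 169, 171, 169, 228, 238, 239, 239, 240, 240, 239, 240, 241, 239, 239, 239, 239, 225, 179, 165, 170, 171, 171, 176, 182, 184, 182, 182, 184, 189, 193, 194, 197, 199, 196, 202, 206, 201, 206, 218, 218, 209, 207, 210, 211, 210, 210, 209]
t 19.425 shift [-0.0044  0.0011  0.074 ] rows 1.1864830331359055
yaw now -7.1 rz 0.0 q7 -0.2544760083744764
```

```bash
python3 inch.py '[[0.0006,0,0.04,0,0,0],[0,0,0.02,0,0,0],[0,0,0.0145,0,0,0],[0,0,0,0,0,0],[0,0,0,0,0,0]]'
python3 inch.py '[[0,0,0,0,0,0],[0,0,0,0,0,0],[0,0,0,0,0,0]]' 0.062
python3 inch.py '[[0,0,-0.05,0,0,0],[0,0,-0.05,0,0,0],[-0.04,-0.02,0,0,0,0],[0,-0.05,0,0,0,0],[0,0,0,0,0,0]]' 0.087
cat > f.py <<'E'
from h import *
w=snap('wrist');o,p,M=st()
c=np.array([.6219,-.047]);y=np.radians(-7.1);ex=np.array([np.cos(y),np.sin(y)]);ey=np.array([-ex[1],ex[0]])
for z in(.117,.045):
  for b in blocks(w,(8,150,190),z): print(z,b[0].round(4),((b[0]-c)@np.c_[ex,ey]).round(4),round(b[1]),round(b[2]),round(b[3],1))
go([.4263,.0297,.004],-9.7)
E
python3 f.py
```

```text
time_s: 20.05
eef_pos: [0.58, -0.0757, 0.0806]
eef_rot: [0.0, 0.75, 0.662, 0.0]
force: [0.3, 0.7, -0.9]
gripper_width: 0.0447
grasp_force: 30.0
time_s: 20.42
eef_pos: [0.5795, -0.0758, 0.08]
eef_rot: [0.0, 0.75, 0.662, 0.0]
force: [0.6, 1.1, -0.1]
gripper_width: 0.061
grasp_force: 0.0
time_s: 21.05
eef_pos: [0.5021, -0.1072, 0.1796]
eef_rot: [0.0, 0.75, 0.661, -0.001]
force: [0.4, 0.1, -0.3]
gripper_width: 0.0864
grasp_force: 0.0
0.117 [ 0.6579 -0.0895] [ 0.041  -0.0378] 63 44 -7.2
0.117 [ 0.5793 -0.0801] [-0.0381 -0.0381] 64 45 -7.1
0.117 [0.446  0.0149] [-0.1822  0.0397] 49 34 -9.5
0.045 [ 0.7019 -0.1058] [ 0.0867 -0.0485] 82 58 -7.2
0.045 [ 0.5998 -0.0936] [-0.0162 -0.0489] 83 58 -7.1
0.045 [0.4264 0.0299] [-0.2036  0.0522] 63 45 -9.5
t 21.1 shift [ 0.1266 -0.0942  0.1758] rows 3.779509918406991
yaw now -7.2 rz 0.044 q7 -0.089001028824597
```

```bash
python3 inch.py '[[0.042,-0.0314,0,0,0,0],[0.042,-0.0314,0,0,0,0],[0.042,-0.0314,0,0,0,0],[0,0,0,0,0,0.042],[0,0,0,0,0,0]]' | head -3
python3 f.py | tail -2
python3 inch.py '[[0,0,0.055,0,0,0],[0,0,0.055,0,0,0],[0,0,0.055,0,0,0],[0,0,0.01,0,0,0],[0,0,0,0,0,0]]'
python3 - <<'E'
from h import *
go([.4263,.0297,.004],-9.7)
E
```

```text
time_s: 21.72
eef_pos: [0.4278, 0.0304, 0.1802]
eef_rot: [0.0, 0.763, 0.647, 0.0]
t 21.775 shift [-0.0006 -0.0015  0.176 ] rows 2.8160950782873764
yaw now -9.4 rz 0.005 q7 -0.2378448243244667
time_s: 22.4
eef_pos: [0.4276, 0.0302, 0.0053]
eef_rot: [-0.001, 0.763, 0.646, 0.0]
force: [0.2, 0.3, -0.4]
gripper_width: 0.087
grasp_force: 0.0
t 22.4 shift [-0.0007 -0.0012  0.0013] rows 0.029411555825016894
yaw now -9.5 rz 0.004 q7 -0.527691205765763
```

```bash
python3 inch.py '[[0,0,0,0,0,0],[0,0,0,0,0,0],[0,0,0,0,0,0],[0,0,0,0,0,0],[0,0,0,0,0,0]]' 0.03 30 |tail -2
python3 inch.py '[[0,0,0,0,0,0],[0,0,0,0,0,0]]' |tail -2
python3 inch.py '[[0,0,-0.05,0,0,0],[0,0,-0.05,0,0,0],[0,0,-0.05,0,0,0],[0,0,0,0,0,-0.042],[0,0,0,0,0,0]]'
python3 - <<'E'
from h import *
go([.5885,-.0035,.155],-7.1)
E
```

```text
gripper_width: 0.0449
grasp_force: 1.6
gripper_width: 0.0442
grasp_force: 30.0
time_s: 23.9
eef_pos: [0.427, 0.0297, 0.1547]
eef_rot: [0.0, 0.75, 0.662, -0.0]
force: [-0.6, 0.4, -1.5]
gripper_width: 0.045
grasp_force: 30.0
t 23.9 shift [-0.0129  0.1644 -0.0002] rows 2.638592291184965
yaw now -7.1 rz -0.001 q7 -0.21506802296860483
```

```bash
python3 inch.py '[[-0.004,0.0545,0,0,0,0],[-0.004,0.0545,0,0,0,0],[-0.0045,0.0545,0,0,0,0],[0,0,0,0,0,0],[0,0,0,0,0,0]]'
python3 e.py;python3 - <<'E'
from h import *
go([.5885,-.0035,.08],-7.1)
E
```

```text
time_s: 24.52
eef_pos: [0.5867, -0.0018, 0.1533]
eef_rot: [-0.002, 0.749, 0.662, -0.0]
force: [-1.1, 0.7, -0.9]
gripper_width: 0.0446
grasp_force: 30.0
orange rows 178 229
orange rows 178 229
orange rows 178 229
0.032 [177.2, 197.2]
0.028 [183.3, 205.0]
0.024 [189.3, 212.7]
V col [170, 170, 167, 230, 240, 241, 241, 241, 240, 241, 241, 241, 218, 179, 181, 183, 178, 185, 191, 191, 192, 195, 198, 198, 204, 204, 207, 207, 211, 215, 210, 218, 227, 222, 218, 219, 222, 219, 220, 220, 219, 219, 219, 218, 216, 218, 218, 218, 218, 221]
t 24.575 shift [-0.0014  0.0022  0.074 ] rows 1.184893577489082
yaw now -7.1 rz 0.001 q7 -0.4504272629768142
```

```bash
python3 inch.py '[[-0.001,0.0008,0.04,0,0,0],[0,0,0.02,0,0,0],[0,0,0.0145,0,0,0],[0,0,0,0,0,0],[0,0,0,0,0,0]]'
python3 inch.py '[[0,0,0,0,0,0],[0,0,0,0,0,0],[0,0,0,0,0,0]]' 0.062
python3 inch.py '[[0,0,-0.05,0,0,0],[0,0,-0.05,0,0,0],[-0.055,0,0,0,0,0],[-0.055,0,0,0,0,0],[0,0,0,0,0,0]]' 0.087
python3 f.py
python3 - <<'E'
from h import *
s=snap('wrist','w5')
E
```

```text
time_s: 25.2
eef_pos: [0.589, -0.0037, 0.0812]
eef_rot: [0.0, 0.75, 0.662, 0.0]
force: [0.4, 0.3, -0.5]
gripper_width: 0.0444
grasp_force: 30.0
time_s: 25.58
eef_pos: [0.5886, -0.0039, 0.0804]
eef_rot: [0.0, 0.75, 0.662, 0.0]
force: [-0.0, 0.1, -0.6]
gripper_width: 0.0603
grasp_force: 0.0
time_s: 26.2
eef_pos: [0.574, -0.1191, 0.1797]
eef_rot: [0.0, 0.752, 0.659, -0.001]
force: [0.2, 0.6, 0.1]
gripper_width: 0.0867
grasp_force: 0.0
0.117 [ 0.6578 -0.0901] [ 0.041  -0.0383] 64 45 -6.9
0.117 [ 0.5793 -0.0805] [-0.0381 -0.0385] 63 45 -7.1
0.117 [ 0.589  -0.0035] [-0.038   0.0391] 63 44 -7.0
0.045 [ 0.6801 -0.1029] [ 0.0647 -0.0483] 83 58 -6.9
0.045 [ 0.5781 -0.0904] [-0.0381 -0.0485] 82 58 -7.1
0.045 [0.5907 0.0097] [-0.038   0.0524] 82 58 -7.0
t 26.25 shift [ 0.1252 -0.1655  0.176 ] rows 4.353518554653884
yaw now -7.4 rz 0.041 q7 -0.2343123194255564
```

View pics/w5.png

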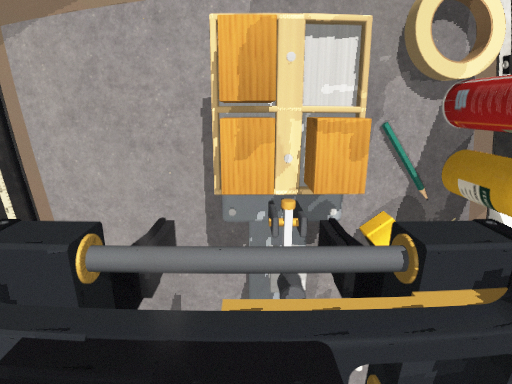

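All three blocks lie flat in their own pockets, at (248,58), (247,155) and (337,155). The fourth pocket is empty and there are no other samples. Next is the lock.

```bash
python3 inch.py '[[-0.055,0.0015,-0.005,0,0,0],[-0.055,0.0015,0,0,0,0],[-0.055,0.0015,0,0,0,0],[-0.055,0.0015,0,0,0,0],[-0.055,0.0015,0,0,0,0]]' 0.045 | head -1
python3 inch.py '[[-0.055,0.0015,0,0,0,0],[-0.055,0.0015,0,0,0,0],[0,0,0,0,0,0],[0,0,0,0,0,0]]' | head -3
python3 - <<'E'
from h import *
s=snap('wrist','w6'); print(proj(s,[[.537,-.4098,.1406],[.6027,-.2018,.1448]]))
import pickle;pickle.dump({x:np.array(s[x]) for x in s},open('w6.pkl','wb'))
E
```

```text
time_s: 26.92
time_s: 27.42
eef_pos: [0.539, -0.4943, 0.1849]
eef_rot: [-0.0, 0.749, 0.663, 0.001]
[[ 229.79433684   95.95292191]
 [ 286.71756613 -210.52356579]]
```

View pics/w6.png

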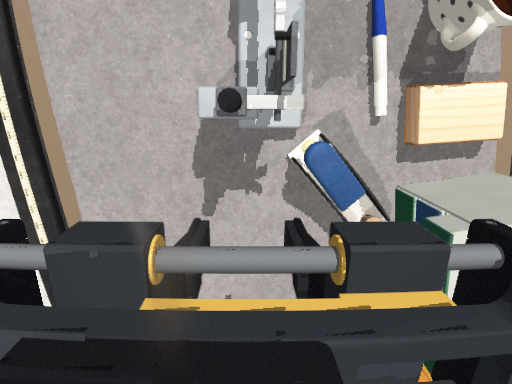

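The lock knob top is at (231,99), against a prediction of (230,96). The pale fork arm runs right from it to (300,102). Measuring the exact move.

Run:
```python
from h import *
s=snap('wrist');g=cv2.cvtColor(s['img'],cv2.COLOR_BGR2HSV)[:,:,2]
m=(g<60).astype(np.uint8);m[:80]=0;m[125:]=0;m[:,:212]=0;m[:,250:]=0
k=max(cv2.findContours(m,0,2)[0],key=cv2.contourArea);ci=cv2.minEnclosingCircle(k);print(ci)
P=onz(s,[ci[0]],.1406)[0];print(P)
t=snap('top');print(tri(s,ci[0],t,(140+735/3.3-.35,130+256/3.3-.35)))
go([P[0],P[1],.106],-7.1)
```

```text
((229.53773498535156, 100.6603775024414), 12.233243942260742)
[ 0.53647531 -0.41258655  0.1406    ]
(array([ 0.53702993, -0.41188077,  0.13411595]), np.float64(0.001948883108743798))
t 27.575 shift [ 0.0806 -0.0123  0.0796] rows 1.8238372961659302
yaw now -6.9 rz 0.003 q7 0.31053597300916397
```

```bash
python3 inch.py '[[0.041,-0.006,0,0,0,0],[0.041,-0.006,0,0,0,0],[0,0,0.05,0,0,0],[0,0,0.028,0,0,0],[0,0,0,0,0,0]]'
python3 inch.py '[[0,0,0,0,0,0],[0,0,0,0,0,0],[0,0,0,0,0,0],[0,0,0,0,0,0],[0,0,0,0,0,0]]' 0.01 15
```

```text
time_s: 28.2
eef_pos: [0.5349, -0.4118, 0.1055]
eef_rot: [-0.002, 0.749, 0.663, -0.0]
force: [-0.8, 0.3, 0.7]
gripper_width: 0.0453
grasp_force: 0.0
time_s: 28.82
eef_pos: [0.5358, -0.4137, 0.1078]
eef_rot: [0.0, 0.75, 0.662, -0.0]
force: [-2.6, 1.2, 6.4]
gripper_width: 0.0173
grasp_force: 15.0
```

```bash
python3 inch.py '[[0,-0.008,-0.0015,0,0,0],[0,-0.008,0,0,0,0],[0,-0.008,0,0,0,0],[0,-0.008,0,0,0,0],[0,0,0,0,0,0]]'
python3 inch.py '[[0,-0.002,0,0,0,0],[0,0,0,0,0,0],[0,0,0,0,0,0]]'
```

```text
time_s: 29.45
eef_pos: [0.506, -0.4095, 0.1087]
eef_rot: [0.002, 0.749, 0.662, 0.002]
force: [14.0, -4.8, -12.8]
gripper_width: 0.0173
grasp_force: 15.0
time_s: 29.82
eef_pos: [0.5059, -0.4094, 0.1087]
eef_rot: [0.003, 0.749, 0.662, 0.003]
force: [20.4, -7.2, -17.8]
gripper_width: 0.0175
grasp_force: 15.0
```

The lock is at its outer stop. I'll release it, rise and turn the tool 90°, so the camera is on the robot side and the jaws run along the beam.

```bash
python3 inch.py '[[0,0.001,0,0,0,0],[0,0,0,0,0,0],[0,0,0,0,0,0],[0,0,0,0,0,0],[0,0,-0.04,0,0,0]]' 0.045 | tail -5
python3 inch.py '[[0,0,-0.04,0,0,-0.1745],[0,0,0,0,0,-0.1745],[0,0,0,0,0,-0.1745],[0,0,0,0,0,-0.1745],[0,0,0,0,0,-0.1745]]' | head -3
python3 inch.py '[[0,0,0,0,0,-0.1745],[0,0,0,0,0,-0.1745],[0,0,0,0,0,-0.1745],[0,0,0,0,0,-0.1745],[0,0,0,0,0,0]]' | head -3
python3 - <<'E'
from h import *
w=snap('wrist');s=snap('side');o,p,M=st();print(o['qpos'].round(2));print(M.round(3))
a=cv2.resize(w['img'],(448,336));b=cv2.resize(s['img'][175:285,195:285],None,fx=3.7,fy=3.7,interpolation=cv2.INTER_CUBIC)
z=np.zeros((420,800,3),np.uint8);z[:336,:448]=a;z[:b.shape[0],455:455+b.shape[1]]=b;cv2.imwrite('pics/g.png',z)
go([.6027-.0,-.2018,.2],-7.1+90)
E
```

```text
eef_pos: [0.501, -0.4087, 0.1462]
eef_rot: [-0.003, 0.75, 0.662, -0.001]
force: [0.6, -1.1, 0.8]
gripper_width: 0.0444
grasp_force: 0.0
time_s: 31.08
eef_pos: [0.5028, -0.4095, 0.1887]
eef_rot: [-0.0, 0.397, 0.918, -0.0]
time_s: 31.7
eef_pos: [0.5028, -0.4095, 0.1885]
eef_rot: [-0.0, 0.063, 0.998, 0.0]
[ 1.39  0.59 -1.13  1.45  0.53  1.44  1.69]
[[-0.992  0.128 -0.   ]
 [ 0.128  0.992  0.   ]
 [ 0.     0.    -1.   ]]
t 31.8 shift [-0.0723  0.2187 -0.0113] rows 3.6897844461278857
yaw now 82.6 rz -0.005 q7 1.6943347602950205
```

View pics/g.png

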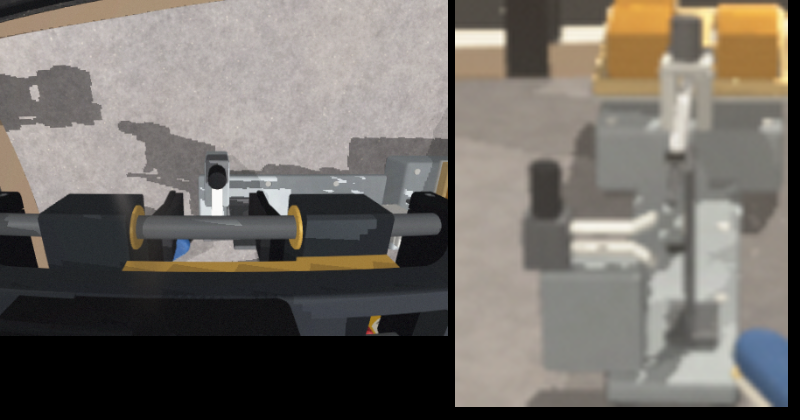

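The lock knob has moved towards the robot, at (217,175) in the wrist half. The beam tip looks raised in the side half. Now I'll hover over the poise.

```bash
python3 inch.py '[[-0.018,0.0553,0,0,0,0],[-0.018,0.0553,0,0,0,0],[-0.018,0.0553,0,0,0,0],[-0.018,0.0553,0,0,0,0],[0,0,0,0,0,0]]' |head -3
python3 - <<'E'
from h import *
s=snap('side');w=snap('wrist');o,p,M=st()
c=np.array([.6219,-.047]);ex=np.array([.9923,-.1236]);ey=-np.array([-.1236,-.9923])
g=cv2.cvtColor(s['img'],cv2.COLOR_BGR2GRAY)
print('side expected knob top, level n1 / tilt n1', [proj(s,[[*(c+y*ey),z]]).round(1).tolist() for y,z in((-.155,.1445),(-.150,.1505))], 'tip',proj(s,[p-.012*M[:,2]]).round(1))
m=(g[165:200,240:275]<75).astype(np.uint8);k=cv2.connectedComponentsWithStats(m);print(k[2][1:,:].tolist(),'offset 240,165')
go([*(c-.152*ey),.12],82.9)
cv2.imwrite('pics/k.png',np.hstack([cv2.resize(s['img'][150:250,200:310],(440,400),interpolation=2),cv2.resize(w['img'],(360,270)).copy() if 0 else cv2.resize(w['img'][100:300,100:380],(360,400))]))
E
```

```text
time_s: 32.42
eef_pos: [0.6037, -0.192, 0.1896]
eef_rot: [0.001, 0.059, 0.998, 0.001]
side expected knob top, level n1 / tilt n1 [[[256.8, 182.6]], [[256.9, 179.6]]] tip [[256.4 160.3]]
[] offset 240,165
t 32.525 shift [-0.0009  0.0006  0.0688] rows 1.1005441677427603
yaw now 82.8 rz -0.001 q7 1.332505589765869
```

View pics/k.png

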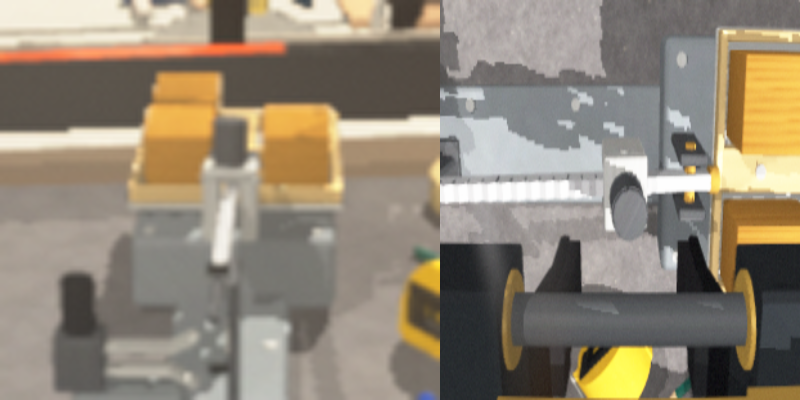

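The knob top is at side (257.5,180), which matches a tip-up tilt at notch 1. In the wrist view it's centred between the fingers. I've used all 14 views, so from here I measure numerically. Descend and push outward to about notch 8.

```bash
python3 inch.py '[[0,0,0.04,0,0,0],[0,0,0.029,0,0,0],[0,0,0,0,0,0]]' 0.045
python3 inch.py '[[0,0,0,0,0,0],[0,0,0,0,0,0],[0,0,0,0,0,0],[0,0,0,0,0,0]]' 0.026 5
python3 - <<'E'
from h import *
c=np.array([.6219,-.047]);ey=np.array([.1236,.9923])
go([*(c-.223*ey),.122],82.9)
E
```

```text
time_s: 32.9
eef_pos: [0.5999, -0.2009, 0.1175]
eef_rot: [-0.002, 0.064, 0.998, 0.0]
force: [-0.7, 0.6, 0.8]
gripper_width: 0.0446
grasp_force: 0.0
time_s: 33.4
eef_pos: [0.6025, -0.1983, 0.1204]
eef_rot: [0.001, 0.062, 0.998, 0.0]
force: [0.7, 3.0, 1.9]
gripper_width: 0.0265
grasp_force: 0.9
t 33.4 shift [-0.0006 -0.0704 -0.0017] rows 1.1273397113446169
yaw now 82.9 rz -0.0 q7 1.298126209220741
```

```bash
python3 inch.py '[[0,-0.014,-0.001,0,0,0],[0,-0.014,-0.001,0,0,0],[0,-0.014,-0.001,0,0,0],[0,-0.014,-0.001,0,0,0],[0,-0.0144,-0.001,0,0,0]]'
python3 inch.py '[[0,0,0,0,0,0],[0,0,0,0,0,0]]'
python3 inch.py '[[0,0,0,0,0,0],[0,0,0,0,0,0],[0,0,0,0,0,0],[0,0,-0.04,0,0,0],[0,0,-0.04,0,0,0]]' 0.045
python3 inch.py '[[-0.06,0,0,0,0,0],[-0.06,0,0,0,0,0],[0,0,0,0,0,0],[0,0,0,0,0,0],[0,0,0,0,0,0]]' |head -3
python3 inch.py '[[0,0,0,0,0,0],[0,0,0,0,0,0],[0,0,0,0,0,0],[0,0,0,0,0,0],[0,0,0,0,0,0]]' |head -1
cat > b.py <<'E'
from h import *
import sys
# knob and pointer in side view
s=snap('side');c=np.array([.6219,-.047]);ex=np.array([.9923,-.1236]);ey=np.array([.1236,.9923])
def bp(d,h,t,x=0): # d along beam outward from pivot, h above centre line, tilt t
    y=-.105-d*np.cos(t)+h*np.sin(t); z=.095+d*np.sin(t)+h*np.cos(t); return [*(c+x*ex+y*ey),z]
g=cv2.cvtColor(s['img'],cv2.COLOR_BGR2GRAY).astype(int)
n=int(sys.argv[1])
for t in(-.1,-.04,0,.04,.1): print(t,'knobtop',proj(s,[bp(.04+.01*n,.0495,t)])[0].round(1),'tip',proj(s,[bp(.223,0,t)])[0].round(1),'shoulder',proj(s,[bp(.04+.01*n+.017,.0205,t)])[0].round(1))
u=int(proj(s,[bp(.04+.01*n,.0495,0)])[0][0]);v=int(proj(s,[bp(.223,0,0)])[0][1]);uu=int(proj(s,[bp(.223,0,0)])[0][0])
print('cols',u-1,'..'); 
for c_ in(u-2,u,u+2): print(c_,165,g[165:215,c_].tolist())
print('tip region rows from',v-22,'cols',uu-9)
for q in range(v-22,v+23): print(q,g[q,uu-9:uu+10].tolist())
E
python3 b.py 8
```

```text
time_s: 34.02
eef_pos: [0.5928, -0.27, 0.1245]
eef_rot: [-0.0, 0.062, 0.998, 0.0]
force: [0.2, 2.2, -0.9]
gripper_width: 0.026
grasp_force: 0.5
time_s: 34.28
eef_pos: [0.5931, -0.2688, 0.1246]
eef_rot: [-0.0, 0.062, 0.998, -0.0]
force: [-0.6, -1.7, -0.3]
gripper_width: 0.0259
grasp_force: 0.9
time_s: 34.9
eef_pos: [0.5929, -0.2685, 0.2053]
eef_rot: [-0.0, 0.062, 0.998, 0.0]
force: [0.4, -0.5, -0.6]
gripper_width: 0.0448
grasp_force: 0.0
time_s: 35.52
eef_pos: [0.7114, -0.2842, 0.2054]
eef_rot: [0.0, 0.062, 0.998, -0.0]
time_s: 36.15
-0.1 knobtop [255.7 198.1] tip [254.2 239.8] shoulder [255.6 212.5]
-0.04 knobtop [255.7 194.7] tip [254.1 234.4] shoulder [255.6 209.1]
0 knobtop [255.8 192.5] tip [254.1 230.7] shoulder [255.6 206.8]
0.04 knobtop [255.8 190.3] tip [254.1 226.9] shoulder [255.6 204.5]
0.1 knobtop [255.8 186.9] tip [254.1 221.1] shoulder [255.6 200.9]
cols 254 ..
253 165 [164, 188, 191, 181, 174, 170, 159, 142, 144, 153, 153, 150, 147, 144, 140, 137, 133, 132, 139, 136, 130, 130, 131, 134, 126, 110, 109, 124, 129, 114, 100, 97, 97, 97, 97, 96, 97, 97, 99, 105, 136, 166, 1
[... 4300 characters left out ...]
5, 188, 188]
246 [127, 144, 164, 177, 165, 174, 184, 164, 145, 157, 174, 152, 110, 93, 123, 167, 186, 187, 188]
247 [116, 123, 136, 144, 159, 181, 189, 180, 157, 149, 150, 131, 100, 92, 122, 167, 186, 189, 189]
248 [118, 120, 126, 130, 146, 176, 186, 168, 140, 128, 125, 111, 93, 92, 123, 168, 188, 190, 190]
249 [122, 118, 125, 127, 136, 165, 166, 142, 127, 124, 123, 110, 96, 95, 125, 170, 189, 192, 192]
250 [119, 118, 124, 130, 152, 159, 142, 127, 125, 125, 123, 111, 97, 97, 126, 170, 190, 193, 193]
251 [113, 116, 125, 132, 161, 154, 130, 125, 125, 127, 125, 112, 98, 98, 126, 171, 191, 192, 193]
252 [113, 117, 125, 129, 143, 138, 128, 127, 127, 126, 125, 113, 98, 98, 128, 172, 193, 195, 194]
```

```bash
cat > t.py <<'E'
from h import *
import sys
s=snap('side');c=np.array([.6219,-.047]);ex=np.array([.9923,-.1236]);ey=np.array([.1236,.9923])
def bp(d,h,t,x=0):
    y=-.105-d*np.cos(t)+h*np.sin(t); z=.095+d*np.sin(t)+h*np.cos(t); return [*(c+x*ex+y*ey),z]
def edge(g,n):  # row of knob-base/shoulder edge: dark above, bright below
    u=proj(s,[bp(.05+.01*n,.0205,0)])[0]; col=g[:,int(round(u[0]))-1:int(round(u[0]))+2].mean(1)
    v0=int(u[1])-12; d=np.diff(col[v0:v0+24]); i=d.argmax(); w=d[max(i-2,0):i+3].clip(0); return v0+(np.arange(max(i-2,0),max(i-2,0)+len(w))*w).sum()/w.sum()+.5
pred=lambda n,t: proj(s,[bp(.051+.01*n,.0205,t)])[0][1]
g0=cv2.cvtColor(cv2.imread('pics/side0.png'),cv2.COLOR_BGR2GRAY).astype(float)
bias=edge(g0,1)-pred(1,0); g=cv2.cvtColor(s['img'],cv2.COLOR_BGR2GRAY).astype(float)
n=int(sys.argv[1]); e=edge(g,n); tt=np.linspace(-.13,.13,261)
print('bias',bias.round(2),'edge',e.round(2),'tilt est',tt[np.argmin([abs(pred(n,t)+bias-e) for t in tt])].round(3),[pred(n,t).round(1) for t in(-.1,0,.1)])
E
python3 t.py 8; for i in 7 9; do python3 t.py $i; done
```

```text
bias -1.23 edge 205.57 tilt est -0.017 [np.float64(211.3), np.float64(205.8), np.float64(200.2)]
bias -1.23 edge 205.52 tilt est -0.049 [np.float64(209.3), np.float64(204.2), np.float64(199.1)]
bias -1.23 edge 217.5 tilt est -0.13 [np.float64(213.4), np.float64(207.5), np.float64(201.4)]
```

Run:
```python
from h import *
s=snap('side')['img'];cv2.imwrite('pics/side_n8.png',s)
g=cv2.cvtColor(s,cv2.COLOR_BGR2GRAY).astype(int);g0=cv2.cvtColor(cv2.imread('pics/side0.png'),cv2.COLOR_BGR2GRAY).astype(int)
for c in(253,254,255,256,258): print(c,'\n',g0[206:246,c].tolist(),'\n',g[206:246,c].tolist())
```

```text
253 
 [165, 164, 164, 164, 164, 164, 149, 138, 138, 118, 85, 71, 103, 140, 155, 172, 174, 185, 194, 179, 151, 124, 110, 116, 120, 123, 105, 89, 112, 175, 206, 191, 154, 109, 89, 95, 101, 97, 100, 125] 
 [166, 174, 167, 157, 148, 145, 147, 147, 147, 126, 91, 78, 123, 167, 190, 198, 207, 210, 201, 218, 222, 187, 151, 142, 144, 143, 129, 117, 108, 104, 101, 108, 105, 102, 102, 99, 96, 96, 98, 106]
254 
 [168, 167, 168, 172, 175, 176, 175, 173, 172, 143, 93, 74, 124, 170, 186, 202, 201, 212, 223, 207, 172, 134, 115, 111, 100, 92, 86, 81, 98, 144, 165, 172, 151, 108, 89, 101, 107, 104, 121, 147] 
 [158, 172, 165, 142, 138, 150, 159, 166, 168, 140, 96, 81, 146, 199, 220, 224, 227, 229, 231, 242, 243, 215, 158, 134, 130, 127, 114, 105, 99, 95, 96, 97, 95, 95, 91, 87, 90, 104, 112, 124]
255 
 [210, 207, 196, 190, 191, 191, 193, 195, 191, 156, 100, 76, 133, 178, 192, 197, 197, 208, 221, 204, 170, 136, 115, 107, 96, 87, 85, 96, 109, 147, 167, 173, 153, 115, 113, 171, 159, 135, 142, 153] 
 [153, 172, 164, 147, 146, 169, 181, 187, 186, 154, 102, 85, 159, 215, 228, 228, 228, 230, 236, 243, 243, 2
[... 171 characters left out ...]
, 165, 166, 174, 181, 168, 145, 123, 113, 108, 106, 99, 103, 114, 131, 191, 212, 193, 158, 119, 126, 205, 197, 163, 147, 138] 
 [152, 171, 165, 149, 150, 177, 188, 190, 189, 163, 112, 89, 145, 186, 200, 200, 199, 198, 207, 215, 212, 177, 138, 127, 119, 119, 124, 129, 133, 137, 143, 145, 142, 136, 119, 89, 78, 116, 145, 152]
258 
 [185, 184, 187, 178, 165, 158, 150, 138, 125, 118, 117, 117, 120, 121, 117, 101, 90, 88, 88, 87, 86, 85, 85, 87, 87, 86, 89, 105, 173, 214, 211, 179, 136, 103, 114, 184, 217, 211, 176, 129] 
 [155, 171, 165, 152, 149, 159, 159, 148, 139, 134, 135, 135, 137, 137, 131, 111, 98, 97, 96, 95, 95, 94, 94, 92, 95, 96, 97, 97, 97, 98, 98, 98, 98, 98, 96, 94, 93, 93, 93, 94]
```

```bash
cat > k.py <<'E'
from h import *
w=snap('wrist');c=np.array([.6219,-.047]);ey=np.array([.1236,.9923]);ex=np.array([.9923,-.1236])
for nm,x,y,z in(('poise',0,-.225,.1445),('lock',-.070,-.370,.1406)):
    u=proj(w,[[*(c+x*ex+y*ey),z]])[0]; U,V=u.round().astype(int); print(nm,'exp',u.round(1))
    if not(30<U<480 and 30<V<300): continue
    g=cv2.cvtColor(w['img'],cv2.COLOR_BGR2GRAY)[V-30:V+30,U-30:U+30]
    g=cv2.resize(g,None,fx=4,fy=4,interpolation=cv2.INTER_CUBIC)
    ci=cv2.HoughCircles(cv2.GaussianBlur(g,(9,9),2),cv2.HOUGH_GRADIENT,1.5,40,param1=80,param2=18,minRadius=25,maxRadius=75)
    if ci is None: print('none');continue
    for q in ci[0][:3]:
        P=onz(w,[(U-30+q[0]/4-.4,V-30+q[1]/4-.4)],z)[0]; d=P[:2]-c; print('px',q/4,'scale xy',(d@ex).round(4),(d@ey).round(4),'r',(q[2]/4).round(1))
    cv2.imwrite('pics/kk_%s.png'%nm,g)
E
python3 k.py
```

```text
poise exp [244.2  48.5]
px [29.4375 30.5625 15.625 ] scale xy 0.0005 -0.2258 r 15.6
px [51.5625 32.8125 12.25  ] scale xy 0.0021 -0.209 r 12.2
px [ 4.3125 53.8125 18.5125] scale xy 0.0173 -0.2453 r 18.5
lock exp [ 54.9 -39.3]
```

The poise knob is at scale y = -0.2258, so it's seated in notch 8. Tilt is about -0.015, inside the band. Next I'll go to the lock knob and grip it across the beam direction.

```bash
python3 inch.py '[[0.047,-0.0371,0,0,0,0],[0.047,-0.0371,0,0,0,0],[0.047,-0.0371,0,0,0,0],[0.047,-0.0371,0,0,0,0],[0,0,0,0,0,0]]' 0.045 | head -3
python3 inch.py '[[0,0,0,0,0,0],[0,0,0,0,0,0],[0,0,0,0,0,0]]' | head -3
python3 t.py 8
python3 - <<'E'
from h import *
w=snap('wrist');U,V=proj(w,[[.507,-.4075,.1406]])[0].round().astype(int);print(U,V)
g=cv2.cvtColor(w['img'],cv2.COLOR_BGR2GRAY);m=(g[V-30:V+30,U-30:U+30]<55).astype(np.uint8)
for k in cv2.findContours(m,0,2)[0]:
    if cv2.contourArea(k)>150: ci=cv2.minEnclosingCircle(k);print(ci,cv2.contourArea(k),onz(w,[(U-30+ci[0][0],V-30+ci[0][1])],.1406))
go([.506,-.408,.108],82.9)
E
```

```text
time_s: 37.08
eef_pos: [0.5021, -0.4135, 0.2043]
eef_rot: [-0.001, 0.067, 0.998, -0.001]
time_s: 37.45
eef_pos: [0.5086, -0.4061, 0.2047]
eef_rot: [0.0, 0.061, 0.998, 0.0]
bias -1.23 edge 205.71 tilt est -0.02 [np.float64(211.3), np.float64(205.8), np.float64(200.2)]
245 196
((28.0, 25.0), 12.369417190551758) 371.5 [[ 0.50229435 -0.40838544  0.1406    ]]
t 37.55 shift [ 0.002  -0.0017  0.0966] rows 1.5457094229651733
yaw now 83.0 rz 0.001 q7 1.6987083308668494
```

```bash
python3 inch.py '[[0.002,-0.0017,0.05,0,0,0],[0,0,0.046,0,0,0],[0,0,0,0,0,0]]' | head -4
python3 inch.py '[[0,0,0,0,0,0],[0,0,0,0,0,0],[0,0,0,0,0,0],[0,0,0,0,0,0],[0,0,0,0,0,0]]' 0.01 20
```

```text
time_s: 37.92
eef_pos: [0.5034, -0.4078, 0.1055]
eef_rot: [-0.002, 0.062, 0.998, 0.002]
force: [-0.4, -1.1, 1.1]
time_s: 38.55
eef_pos: [0.5056, -0.4089, 0.1096]
eef_rot: [0.0, 0.062, 0.998, -0.0]
force: [-0.5, 1.3, 6.5]
gripper_width: 0.0174
grasp_force: 20.0
```

Gripped. I'll push it on, towards +x (tool -x), in small steps while watching the force.

```bash
python3 inch.py '[[-0.006,0,-0.001,0,0,0],[-0.006,0,0,0,0,0],[-0.006,0,0,0,0,0],[-0.006,0,0,0,0,0],[0,0,0,0,0,0]]'
python3 inch.py '[[-0.004,0,0,0,0,0],[-0.004,0,0,0,0,0],[0,0,0,0,0,0],[0,0,0,0,0,0]]'
```

```text
time_s: 39.17
eef_pos: [0.5299, -0.412, 0.1097]
eef_rot: [0.001, 0.062, 0.998, -0.0]
force: [1.2, 0.3, 1.3]
gripper_width: 0.0171
grasp_force: 20.0
time_s: 39.67
eef_pos: [0.5355, -0.4127, 0.1097]
eef_rot: [-0.002, 0.062, 0.998, 0.0]
force: [-9.6, 4.0, 7.2]
gripper_width: 0.0173
grasp_force: 20.0
```

```bash
python3 inch.py '[[-0.001,0,0,0,0,0],[0,0,0,0,0,0],[0,0,0,0,0,0]]' | sed -n 2,4p
python3 inch.py '[[0.001,0,0,0,0,0],[0,0,0,0,0,0],[0,0,0,0,0,0],[0,0,0,0,0,0],[0,0,0,0,0,0]]' 0.045 | tail -4
python3 inch.py '[[0,0,-0.05,0,0,0],[0,0,-0.05,0,0,0],[0.04,0,0,0,0,0],[0,0,0,0,0,0],[0,0,0,0,0,0]]' | head -3
python3 t.py 8
python3 - <<'E'
from h import *
g=cv2.cvtColor(snap('side')['img'],cv2.COLOR_BGR2GRAY).astype(int);g0=cv2.cvtColor(cv2.imread('pics/side0.png'),cv2.COLOR_BGR2GRAY).astype(int)
for c in(240,246,250,258): print(c,g0[222:246,c].tolist(),'\n   ',g[222:246,c].tolist())
a,b=g0[205:260,222:265],g[205:260,222:265];print('diff now vs start',abs(a-b).mean(),'with n8-free',abs(a-cv2.cvtColor(cv2.imread('pics/side_n8.png'),cv2.COLOR_BGR2GRAY).astype(int)[205:260,222:265]).mean())
E
```

```text
eef_pos: [0.5355, -0.4128, 0.1096]
eef_rot: [-0.003, 0.062, 0.998, 0.0]
force: [-13.7, 5.5, 12.0]
eef_rot: [0.0, 0.062, 0.998, 0.0]
force: [0.4, -1.1, 0.3]
gripper_width: 0.0443
grasp_force: 0.0
time_s: 41.3
eef_pos: [0.4972, -0.4082, 0.2096]
eef_rot: [0.0, 0.062, 0.998, -0.0]
bias -1.23 edge 204.97 tilt est -0.007 [np.float64(211.3), np.float64(205.8), np.float64(200.2)]
240 [116, 116, 114, 110, 101, 92, 89, 88, 92, 97, 99, 101, 116, 143, 158, 137, 108, 97, 109, 137, 128, 114, 100, 106] 
    [133, 132, 130, 125, 107, 96, 103, 108, 109, 109, 107, 108, 122, 150, 165, 143, 115, 103, 116, 143, 134, 118, 105, 110]
246 [114, 108, 103, 103, 103, 103, 104, 103, 101, 100, 106, 136, 156, 218, 239, 212, 148, 126, 189, 212, 194, 175, 145, 113] 
    [131, 131, 130, 131, 130, 129, 130, 130, 127, 128, 132, 166, 189, 230, 244, 219, 169, 163, 210, 220, 202, 183, 156, 129]
250 [114, 109, 104, 102, 103, 102, 102, 102, 105, 105, 102, 104, 137, 217, 240, 213, 150, 120, 166, 219, 204, 169, 131, 103] 
    [166, 156, 139, 129, 128, 128, 128, 129, 131, 131, 128, 128, 158, 226, 245, 221, 162, 144, 189, 229, 214, 178, 164, 163]
258 [90, 88, 88, 87, 86, 85, 85, 87, 87, 86, 89, 105, 173, 214, 211, 179, 136, 103, 114, 184, 217, 211, 176, 129] 
    [92, 93, 90, 90, 88, 88, 89, 89, 90, 92, 96, 113, 182, 222, 220, 189, 143, 109, 121, 192, 224, 218, 183, 136]
diff now vs start 16.22536997885835 with n8-free 30.520084566596193
```

The fork rows match the start picture, so the lock is fully on. Held tilt is about -0.007, within the measurement bias, and the free reading only differed by about -0.013. One last check on the samples and poise, then hand in.

Run:
```python
from h import *
t=snap('top');c=np.array([.6219,-.047]);ex=np.array([.9923,-.1236]);ey=np.array([.1236,.9923])
for b in blocks(t,(8,150,60),.117):
    d=b[0]-c
    if abs(d).max()<.1: print(((d@ex).round(4),(d@ey).round(4)),round(b[1]),round(b[2]),round(b[3],1))
o,p,M=st();print(o['time_s'],o['force'],p)
print(r.close_job())
```

```text
(np.float64(0.0382), np.float64(-0.0412)) 66 49 -7.2
(np.float64(-0.0391), np.float64(-0.0409)) 66 46 -7.1
(np.float64(-0.0389), np.float64(0.0343)) 68 46 -7.4
41.45 [-0.61593144 -0.02220772  0.05447623] [ 0.49786346 -0.40757783  0.20931177]
the job is handed in; nothing more can be done
None
```

I handed the job in at 41 s: all three samples (no fourth was present) lie in their own pockets, the poise is in notch 8 where the beam settled at about -0.015 rad, inside the white band, and the lock is pushed fully back on; the hand-in gave no verdict.

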